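# Load the sample chamber and start the run

## Robot

A 6-joint arm with a two-finger parallel gripper is mounted at the origin on the work surface. World frame = base frame: x ahead of the robot, y to its left, z up, the work surface at z = 0. Lengths are in m, angles in rad, forces in N, time in s.
With the tool pointing down it reaches from about 0.425 to 0.95 m from the base axis. Payload 14.7 kg.
Tool frame: the origin (TCP) lies midway between the tips of the shut fingers; the grasp point (between the pads) lies robot.grip_depth behind it (robot.grip_depth is the distance from the TCP to the grasp point, in m); z points along the fingers, x is the direction in which the jaws open and shut, and the axes are right-handed (so a half turn about z gives the same grasp; the last joint's range is limited). The gripper opens to 85 mm and grips with 20 to 120 N. Pads are 22 mm wide; open, the fingers measure 114 mm over their backs; the gripper's body (76 mm by 85 mm) begins 54 mm behind the grasp point. The pads swing forward as they close: fully open they stand 13 mm farther back than shut.
Start: joints at [-1.22, 0.48, 1.596, -0, 1.065, -0.047], TCP at [0.252, -0.599, 0.231] pointing down, gripper open.
Joint ranges: [-2.75, 2.75], [-0.82, 2.05], [0.23, 2.67], [-1.56, 4.7], [0.09, 2.69], [-2.92, 2.92]. Speed limits (rad/s): [1.89, 1.89, 2.39, 3.01, 3.01, 3.01].

## Interface

Orientations are given as [roll, pitch, yaw] about the fixed x, y, z axes, in that order (R = Rz(yaw) Ry(pitch) Rx(roll)).
In Python, from rig import read_state, cams, order, robot gives the robot as it stands.
- The arm moves only by the tool step_arm, never from a script. Its argument "rows" is a list that holds one entry, the list of rows, each a list of 5 numbers: the closure, from 0 (fully open) to 1 (shut), then the shift along the tool's x, y, z each as a share of 0.05 m, from -1 to 1, then the turn about the tool's z as a share of pi rad, from -1 to 1. A call has 1 to 12 rows; each row shifts and turns the pose as measured when the row begins, along the tool's axes as they then stand; what a row does not reach is not made up. A row lasts 1/8 s, in which the tool goes at most 62.5 mm and 10.7 degrees, less where a joint would pass 70% of its speed; a pose out of reach is approached as far as the arm can. A call with a number of a shift or a turn outside -1 to 1 is refused whole. A call with a gripper value outside its range is refused whole. The fingers move at their own pace and stop on an object; "grip_force" is the grip in N (left out, the last holds). Time passes only in rows, so rows that do not move let the fingers close. It gives the time, the measured TCP pose, the force and the opening at its end, in the units of the state.
- read_state(): the state, without advancing time (a new reading comes with each control period).
- cams.read_camera(name): name is "scene" or "top" or "wrist"; returns a dict with "color" (384x512x3 uint8, red, green, blue), "vertical_fov" (degrees; the focal length in pixels is half the picture's height over the tangent of half this angle, whatever the lens; pixels are square), "cx", "cy" (the principal point, pixels), "k1" (the pictures are not rectified: a ray, as slopes to the right and down, at radius r is drawn at 1 + k1 r^2 times it, then the intrinsics apply), "R" (3x3) and "t" (3): a world point X has camera coordinates R X + t; the wrist camera has in their place "hand_eye" (4x4, takes a point from camera to tool coordinates, whose origin is the TCP and whose axes are the tool frame's). Camera axes: x right, y down, z forward; pixel columns grow to the right and rows downward; lengths in m; the calibration is good to about 2 mm. A picture is of the moment at which its call begins: read the wrist's pose just before it. There is no depth.
- order.job_done(): hands the job in, once; it reports no verdict.
The state is a dict: "time": time; "q": joint angles; "joint_vel": joint speeds; "tau": joint torques, N m; "ee_pos": TCP position; "eef_rot": TCP orientation; "ft_force": force on the tool from outside, world axes, zero at the start; "ft_torque": the same for the moment, N m; "width": finger opening in m.
Only numpy, scipy, OpenCV 4.12 (cv2) and the standard library are available. Lean on these libraries where they do the work, as an engineer would, in place of code of your own. Each camera call takes 0.05 s, during which the arm holds its last target. There are 200 camera calls.

## Task

Slide the thumb latch so that the sample chamber's sprung hood opens, then turn the skewed tray inside square to the chamber by pushing the corner that juts out towards the robot, so that it swings about the peg at its opposite corner until its far edge lies along both pegs. Stand every sample jar from the bench upright in the tray, press the hood shut until it latches, and then press the start button; leave the amber bottle, the grey box and the beaker alone.

Things in the scene. Friction and masses are not known exactly. Their poses are not given: they have to be found in the camera images.
- tray_place (a point): point on the flat top of the sample chamber's fixed white base, where the middle of the tray's underside belongs. Base 230 (x) by 290 (y) mm, 36 mm high; its edges lie at x -120 and +110, y -185 and +105 mm of this point. x is roughly away from the robot (yaw up to 0.13 rad either way), y towards the hinge, z up. The hood leaves a square tray 27 mm either way in y
- pivot_peg (a point): top centre of the fixed steel peg at the tray's far corner on the hinge side, 10 mm across, 20 mm above the base's top; at x +66, y +36 mm of tray_place. The tray's far edge starts within about 8 mm of it, near that corner
- stop_peg (a point): top centre of a second such peg at x +66, y -40 mm of tray_place. When the tray is square its far edge touches both pegs
- hood (a joint): angle in rad of the clear teal hood: 0 shut, 1.75 fully open. Box without a bottom, 200 mm in x, 185 mm in y, 53 mm high, walls 3 mm, 0.25 kg. A spring throws it open (about 1.5 s) and holds it there as soon as the latch lets go; about 2 N at its free edge pushes it down, and under 10 N there, down to 0, snaps it past the latch
- hood_hinge (a point): middle of the hood's hinge line, which runs along the base's x at the level of the base's top, at x -5, y +90 mm of tray_place. The free edge is on the -y side when shut and swings up and over to +y; open, the roof stands upright 53 mm beyond the hinge line. This frame turns with the hood: in it the roof's outer face is the plane z = 53 mm and reaches from y = 0 to y = -185 mm
- hood_edge (a point): point on the outer face of the hood's roof, mid-way along x and 20 mm from the free edge: the place to push the hood shut. Moves with the hood; z is the outward normal of the roof
- latch (a joint): position in m of the thumb latch: 0 home, 0.012 end of travel in the base's +x direction. A spring returns it (1.5 N at home, 3 N at the end). Pushed beyond about 0.007 it lets go of the hood (push it to its end); its sloped tongue also lets the hood snap in by itself when the hood is pressed down
- latch_tab (a point): centre of the latch's thumb tab, grey upright block 12 (x) by 22 (y) by 18 mm high, rising from 2 to 20 mm above the base's top; it stands on the open ledge, 50 mm outside the hood's shut free edge. Push its near (-x) face towards +x
- start (a joint): travel in m of the start button: 0 up, 0.006 fully down, 4 N fully down, springs back; 0.004 or more starts the run
- start_top (a point): centre of the top of the start button, a white round button 26 mm across in a grey housing, on the same ledge as the latch and 90 mm nearer the robot; pressed straight down
- tray_center (a point): open aluminium tray, 120 by 120 mm, 12 mm high, floor and rim walls about 4 mm thick, 0.3 kg, loose on the base's top. This point is its centre, 6 mm above its underside; x and y along its sides. It starts turned 0.26 to 0.36 rad clockwise from above, so that its near corner on the latch side juts out towards the robot. Room for four jars, at 29 mm in x and y from the centre each
- jar1_center (a point): sample jar, upright cylinder 32 mm across, 36 mm tall (amber body, white cap of the same width), 45 g; this point is its centre, 18 mm above its underside, z up. May be absent (None)
- jar2_center (a point): sample jar, upright cylinder 32 mm across, 36 mm tall (amber body, white cap of the same width), 45 g; this point is its centre, 18 mm above its underside, z up. May be absent (None)
- jar3_center (a point): sample jar, upright cylinder 32 mm across, 36 mm tall (amber body, white cap of the same width), 45 g; this point is its centre, 18 mm above its underside, z up. May be absent (None)
- jar4_center (a point): sample jar, upright cylinder 32 mm across, 36 mm tall (amber body, white cap of the same width), 45 g; this point is its centre, 18 mm above its underside, z up. May be absent (None)
- reagent: bystander: tall amber bottle, 70 mm across, 160 mm high; origin under its middle
- tip_box: bystander: closed grey box 85 by 120 by 60 mm; origin under its middle
- beaker: bystander: clear beaker 70 mm across, 90 mm high; origin under its middle
Things that resemble listed ones, but are neither listed nor needed, are in the scene too. What is shaped like the part that bears jar3_center but green or purple is not meant. Leave any brown look-alike of the part that bears jar2_center alone.

How it is judged:
On the way, in this order (a step that is already met when the one before it is completed fails the run):
1. the hood has sprung open (value of joint hood above 1.4 rad), for 0.2 s.
2. the tray has been turned square, along both pegs (angle between the x axis of tray_center and the x axis of tray_place, either way round below 0.08 rad and x of tray_center in the frame of tray_place between -0.012 and 0.012 m and y of tray_center in the frame of tray_place between -0.028 and 0.028 m and angle between tray_center's own z axis and vertical below 0.05 rad), for 0.2 s.
3. every jar stands in the tray, with the hood open (x of jar1_center in the frame of tray_center between -0.044 and 0.044 m and y of jar1_center in the frame of tray_center between -0.044 and 0.044 m and z of jar1_center in the frame of tray_center between 0.01 and 0.024 m and angle between each of jar1_center, jar2_center, jar3_center, jar4_center's own z axis and vertical below 0.15 rad and x of jar2_center in the frame of tray_center between -0.044 and 0.044 m and y of jar2_center in the frame of tray_center between -0.044 and 0.044 m and z of jar2_center in the frame of tray_center between 0.01 and 0.024 m and x of jar3_center in the frame of tray_center between -0.044 and 0.044 m and y of jar3_center in the frame of tray_center between -0.044 and 0.044 m and z of jar3_center in the frame of tray_center between 0.01 and 0.024 m and x of jar4_center in the frame of tray_center between -0.044 and 0.044 m and y of jar4_center in the frame of tray_center between -0.044 and 0.044 m and z of jar4_center in the frame of tray_center between 0.01 and 0.024 m and value of joint hood above 1.2 rad), for 0.2 s.
4. the hood is shut and latched (value of joint hood below 0.03 rad and value of joint latch below 0.003 m), for 0.2 s.
5. the start button is pressed, with the hood shut (all of step 4 and value of joint start above 0.004 m), for 0.05 s.
At the end, for the whole second after the job is handed in: The tray is square to the base within 0.08 rad and in its place within 12 mm in x and 28 mm in y, every present jar stands upright in it (within 0.15 rad), the hood is shut (within 0.03 rad) with the latch home (within 3 mm), and the button has sprung back (all of step 2 and all of step 4 and x of jar1_center in the frame of tray_center between -0.044 and 0.044 m and y of jar1_center in the frame of tray_center between -0.044 and 0.044 m and z of jar1_center in the frame of tray_center between 0.01 and 0.024 m and angle between each of jar1_center, jar2_center, jar3_center, jar4_center's own z axis and vertical below 0.15 rad and x of jar2_center in the frame of tray_center between -0.044 and 0.044 m and y of jar2_center in the frame of tray_center between -0.044 and 0.044 m and z of jar2_center in the frame of tray_center between 0.01 and 0.024 m and x of jar3_center in the frame of tray_center between -0.044 and 0.044 m and y of jar3_center in the frame of tray_center between -0.044 and 0.044 m and z of jar3_center in the frame of tray_center between 0.01 and 0.024 m and x of jar4_center in the frame of tray_center between -0.044 and 0.044 m and y of jar4_center in the frame of tray_center between -0.044 and 0.044 m and z of jar4_center in the frame of tray_center between 0.01 and 0.024 m and value of joint start below 0.002 m); the robot touches nothing.
It fails at once if the tall amber bottle is displaced by more than 40 mm (distance of reagent from where it was at the start of the episode above 0.04 m).
It fails at once if the grey box is displaced by more than 40 mm (distance of tip_box from where it was at the start of the episode above 0.04 m).
It fails at once if the clear beaker is displaced by more than 40 mm (distance of beaker from where it was at the start of the episode above 0.04 m).
Of jar1, jar2, jar3, jar4 only 2 to 4 are there at a start; the rules pass over those that are not, and their reading is None.
At some moment in a run one of jar1, jar2, jar3, jar4 may be knocked a few centimetres aside while the robot is not near it.
It also fails if it takes over 210 s, if anything falls off the work surface, if the arm or the gripper's body presses on something with over 40 N, if the wrist force passes 120 N, or if a joint passes its speed limit or range.

## Working session

There is one attempt and no reset: what is moved stays moved. The work goes in short steps, Python scripts to look and compute and a tool call to move; the robot and the scene stay as the last step left them, time stands still between calls to the robot, and variables do not carry over. Pictures are saved under pics/ and viewed, about 12 in all and at most 16, crops included, and the job is handed in when it is done.

Besides the shell and the picture viewer there is one more tool, called after ">>>" as a command line: name --argument value ..., lists and objects as JSON in quotes. step_arm: Moves the arm, as the interface text tells. Its arguments: {"type":"object","properties":{"rows":{"type":"array","items":{"type":"array","items":{"type":"array","items":{"type":"number"}}}},"grip_force":{"type":"number"}},"required":["rows"]}

```bash
ls; mkdir -p pics; cat > h.py <<'E'
import numpy as np, cv2
from rig import read_state, cams, order, robot
from scipy.spatial.transform import Rotation as Ro
def K(c):
    f=192/np.tan(np.radians(c["vertical_fov"])/2); return f
def snap(name,fn,crop=None,scale=1):
    s=read_state(); c=cams.read_camera(name)
    if "hand_eye" in c:
        T=np.eye(4); T[:3,:3]=Ro.from_euler('xyz',s["eef_rot"]).as_matrix(); T[:3,3]=s["ee_pos"]
        W=T@np.array(c["hand_eye"]); c["R"]=W[:3,:3].T; c["t"]=-W[:3,:3].T@W[:3,3]
    np.save('pics/'+fn+'.npy',c,allow_pickle=True)
    im=c["color"][:,:,::-1]
    if crop: im=im[crop[1]:crop[3],crop[0]:crop[2]]
    if scale!=1: im=cv2.resize(im,None,fx=scale,fy=scale,interpolation=cv2.INTER_CUBIC)
    cv2.imwrite('pics/'+fn+'.png',im); return c
def load(fn): return np.load('pics/'+fn+'.npy',allow_pickle=True).item()
def proj(c,X):
    X=np.atleast_2d(X); p=X@np.array(c["R"]).T+np.array(c["t"]); s=p[:,:2]/p[:,2:]
    s=s*(1+c["k1"]*(s**2).sum(1,keepdims=True)); return s*K(c)+[c["cx"],c["cy"]]
def unproj(c,uv,z):
    uv=np.atleast_2d(uv).astype(float); d=(uv-[c["cx"],c["cy"]])/K(c); s=d.copy()
    for _ in range(30): s=d/(1+c["k1"]*(s**2).sum(1,keepdims=True))
    R=np.array(c["R"]); o=-R.T@np.array(c["t"]); r=np.c_[s,np.ones(len(s))]@R
    return o+r*((z-o[2])/r[:,2])[:,None]
E
python3 - <<'E'
from h import *
for n in("scene","top"):
    c=snap(n,n+"0",scale=1.5); print(n,c["vertical_fov"],c["k1"],-np.array(c["R"]).T@c["t"])
print(read_state()); print(robot, getattr(robot,'grip_depth',None))
c=snap("wrist","w0"); print(c["hand_eye"],c["vertical_fov"])
E
```

```text
pics
scene 52.75158897076586 -0.032558707922716555 [ 1.11114741 -0.70415457  0.98299107]
top 55.725824071997856 0.007930861464192937 [0.34231667 0.04097538 1.10895522]
{'time': 0.1, 'q': array([-1.21960861e+00,  4.80779783e-01,  1.59680786e+00,  2.54835819e-06,
        1.06510966e+00, -4.66070798e-02]), 'joint_vel': array([-9.02832972e-04, -1.82377694e-03, -7.31022882e-04, -1.86498546e-03,
        1.00014584e-03, -6.94670810e-05]), 'tau': array([ 8.79254658e-04, -9.52255726e+01, -4.31040144e+01, -1.71821744e-04,
        5.22281232e-03, -1.62119943e-05]), 'ee_pos': array([ 0.25168874, -0.59888978,  0.23073077]), 'eef_rot': array([-3.14153896e+00,  1.10335330e-03, -1.17300273e+00]), 'ft_force': array([-0.34617075, -0.59998423, -0.15886051]), 'ft_torque': array([ 0.00539828, -0.01758967,  0.0185274 ]), 'width': 0.08552069441682954}
<Robot object at 0x7f4d6435be00> 0.0187
[[ 9.99999999e-01 -1.27638603e-07 -4.80934887e-05  2.47251603e-04]
 [ 1.48184090e-05  9.52163283e-01  3.05589729e-01 -7.82953120e-02]
 [ 4.57538491e-05 -3.05589730e-01  9.52163282e-01 -1.41271140e-01]
 [ 0.00000000e+00  0.00000000e+00  0.00000000e+00  1.00000000e+00]] 70.13421028598918
```

View pics/scene0.png

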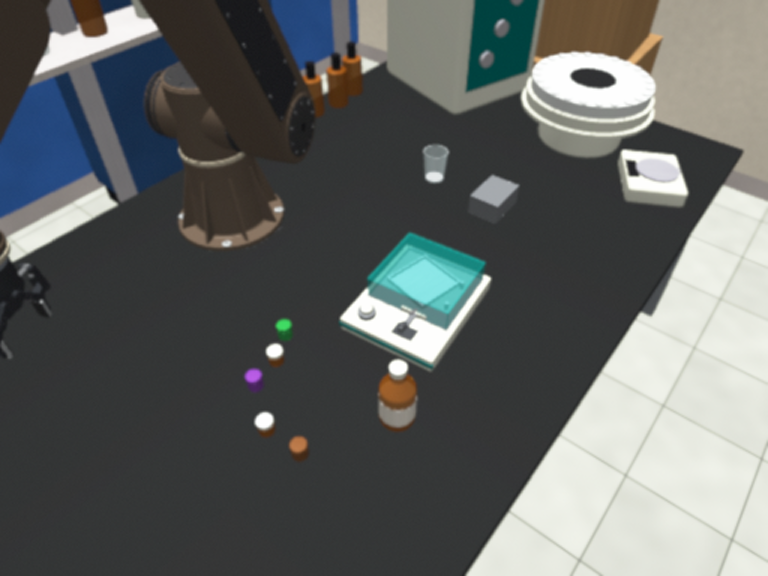

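View pics/top0.png

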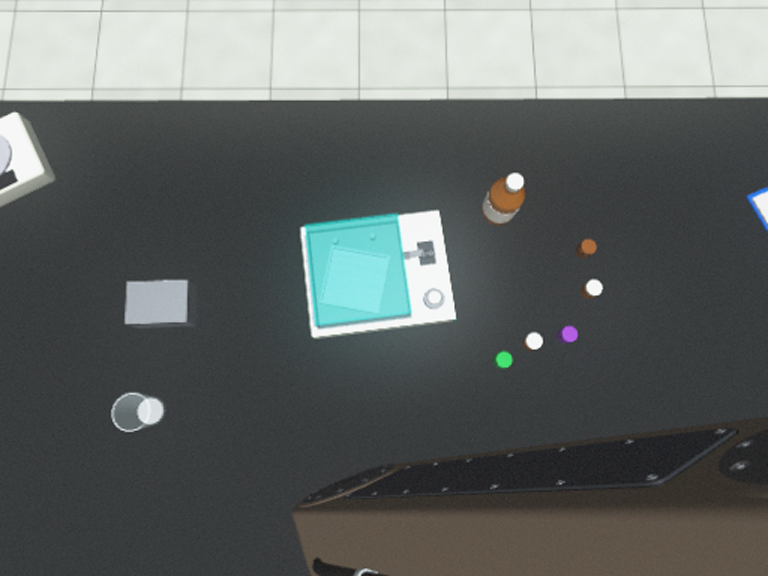

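```bash
python3 - <<'E'
from h import *
from scipy.optimize import least_squares
c=load("top0"); im=c["color"][:,:,::-1]
cr=im[125:240,185:425]; cv2.imwrite('pics/crop0.png',cv2.resize(cr,None,fx=3.3,fy=3.3,interpolation=cv2.INTER_CUBIC))
px=np.array([(301,227),(440,211),(456,320),(314,338)])/1.5
W=unproj(c,px,.036); print(W.round(4))
L=np.array([(110,105),(110,-185),(-120,-185),(-120,105)])/1e3
def place(p,l): a=p[2]; R=np.array([[np.cos(a),-np.sin(a)],[np.sin(a),np.cos(a)]]); return l@R.T+p[:2]
r=least_squares(lambda p:(place(p,L)-W[:,:2]).ravel(),[.6,0,0]); print(r.x,r.fun.round(4))
for n,z,uv in [("start",.05,(434,298)),("tab",.056,(430,248)),("jarA",.036,(594,288)),("jarB",.036,(534,341)),("brown",.036,(588,247)),("purple",.036,(569,334)),("green",.036,(504,360)),("pegS",.056,(373,238)),("pegP",.056,(336,242)),("bottle",.16,(515,181))]:
    print(n,unproj(c,np.array(uv)/1.5,z).round(4))
# jar caps
hsv=cv2.cvtColor(im,cv2.COLOR_BGR2HSV)
m=((hsv[:,:,1]<40)&(hsv[:,:,2]>150)).astype(np.uint8)
n,_,st,ce=cv2.connectedComponentsWithStats(m)
for i in range(1,n):
    if 20<st[i,4]<400 and 60<ce[i,1]<250: print(st[i],ce[i],unproj(c,ce[i],.036).round(4))
E
```

```text
[[ 0.6882  0.2019  0.036 ]
 [ 0.7214 -0.0849  0.036 ]
 [ 0.494  -0.1105  0.036 ]
 [ 0.4594  0.1706  0.036 ]]
[0.59086935 0.0845648  0.1209066 ] [-0.0008  0.0002  0.001  -0.0009  0.0001 -0.003  -0.0003  0.0038]
start [[ 0.536  -0.0666  0.05  ]]
tab [[ 0.6366 -0.0605  0.056 ]]
jarA [[ 0.5575 -0.389   0.036 ]]
jarB [[ 0.4517 -0.2624  0.036 ]]
brown [[ 0.6427 -0.384   0.036 ]]
purple [[ 0.4653 -0.3321  0.036 ]]
green [[ 0.4148 -0.2016  0.036 ]]
pegS [[0.658  0.0536 0.056 ]]
pegP [[0.65   0.1279 0.056 ]]
bottle [[ 0.7351 -0.2105  0.16  ]]
[337 115  12  12 106] [342.88679245 120.5       ] [[ 0.787 -0.242  0.036]]
[502 128  10  21 120] [507.91666667 136.05      ] [[ 0.7325 -0.7485  0.036 ]]
[327 142  13   6  48] [333.20833333 144.5625    ] [[ 0.7081 -0.2079  0.036 ]]
[391 186  11  11  95] [395.90526316 191.17894737] [[ 0.56  -0.389  0.036]]
[351 222  11  11 101] [355.84158416 226.92079208] [[ 0.4529 -0.2621  0.036 ]]
```

View pics/crop0.png

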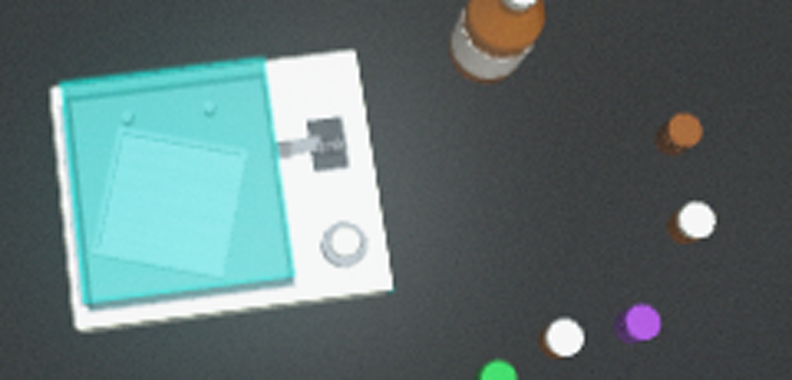

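```bash
cat >> h.py <<'E'
P0=np.array([.5905,.0846]); YAW=.121
def base(x,y,z=0):
    a=YAW; return np.array([P0[0]+x*np.cos(a)-y*np.sin(a),P0[1]+x*np.sin(a)+y*np.cos(a),.036+z])
def loc(w):
    a=YAW; d=np.array(w)[:2]-P0; return np.array([d[0]*np.cos(a)+d[1]*np.sin(a),-d[0]*np.sin(a)+d[1]*np.cos(a),w[2]-.036])
def go(t,yaw=None):
    s=read_state(); M=Ro.from_euler('xyz',s["eef_rot"]).as_matrix()
    d=M.T@(np.array(t)-s["ee_pos"])/.05
    y=s["eef_rot"][2]; dy=0 if yaw is None else (yaw-y)
    print("shift shares",d.round(2),"turn share about tool z",round(-dy/np.pi,3),"pos",s["ee_pos"].round(4),"yaw",round(y,3))
E
python3 - <<'E'
from h import *
print(base(-.03,-.16)); go([.57,-.13,.23],-1.45)
E
```

```text
[ 0.58003214 -0.0778513   0.036     ]
shift shares [-6.18 -9.5   0.02] turn share about tool z 0.088 pos [ 0.2517 -0.5989  0.2308] yaw -1.173
```

>>> step_arm --rows '[[[1,-0.62,-0.95,0,0],[1,-0.62,-0.95,0,0],[1,-0.62,-0.95,0,0],[1,-0.62,-0.95,0,0],[1,-0.62,-0.95,0,0],[1,-0.62,-0.95,0,0],[1,-0.62,-0.95,0,0],[1,-0.62,-0.95,0,0],[1,-0.62,-0.95,0,0],[1,-0.62,-0.95,0,0.045],[1,0,0,0,0.045],[1,0,0,0,0]]]'

```text
time: 1.65
ee_pos: [0.5789, -0.1141, 0.229]
eef_rot: [3.141, 0.001, -1.464]
ft_force: [0.2, 0.3, 0.6]
width: -0.0001
```

```bash
python3 - <<'E'
from h import *
go(base(-.03,-.15,.08),-1.45)
snap("wrist","w1",scale=1.5)
E
```

```text
shift shares [-0.91 -0.1   2.26] turn share about tool z -0.004 pos [ 0.5789 -0.1141  0.229 ] yaw -1.464
```

View pics/w1.png

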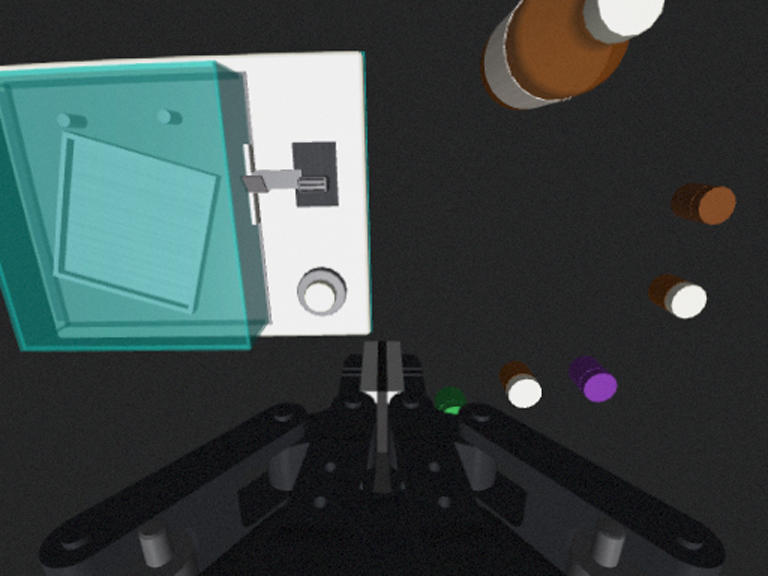

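```bash
python3 - <<'E'
from h import *
c=load("w1")
for n,z,uv in [("FR",.036,(363,52)),("NR",.036,(370,333)),("tab",.056,(313,184)),("startTop",.05,(320,296)),("startTop",.056,(320,296)),("pegP",.056,(63,122)),("pegS",.056,(162,118)),("jarA",.036,(686,300)),("jarB",.036,(524,392)),("trFL",.048,(67,132)),("trFR",.048,(219,177)),("trNR",.048,(193,313)),("trNL",.048,(55,275))]:
    w=unproj(c,np.array(uv)/1.5,z)[0]; print(n,w.round(4),loc(w).round(4))
E
```

```text
FR [ 0.7244 -0.0848  0.036 ] [ 0.1125 -0.1843 -0.    ]
NR [ 0.5014 -0.1121  0.036 ] [-0.1121 -0.1845 -0.    ]
tab [ 0.6276 -0.0572  0.056 ] [ 0.0197 -0.1453  0.02  ]
startTop [ 0.5369 -0.0673  0.05  ] [-0.0715 -0.1443  0.014 ]
startTop [ 0.5392 -0.068   0.056 ] [-0.0694 -0.1453  0.02  ]
pegP [0.6539 0.129  0.056 ] [0.0683 0.0364 0.02  ]
pegS [0.6633 0.0547 0.056 ] [ 0.0687 -0.0384  0.02  ]
jarA [ 0.5624 -0.3867  0.036 ] [-0.0848 -0.4644 -0.    ]
jarB [ 0.4562 -0.2623  0.036 ] [-0.1752 -0.3282 -0.    ]
trFL [0.6468 0.1326 0.048 ] [0.0617 0.0408 0.012 ]
trFR [0.6247 0.0164 0.048 ] [ 0.0257 -0.0718  0.012 ]
trNR [0.509  0.0401 0.048 ] [-0.0863 -0.0344  0.012 ]
trNL [0.5305 0.1568 0.048 ] [-0.0508  0.0789  0.012 ]
```

>>> step_arm --rows '[[[1,-0.45,0,0.5,0],[1,-0.46,0,0.9,0],[1,0,-0.15,0.9,0],[1,0,0,0,0]]]'

```text
time: 2.2
ee_pos: [0.5811, -0.0702, 0.1127]
eef_rot: [-3.14, 0.0, -1.453]
ft_force: [0.6, 0.0, 0.5]
width: -0.0002
```

```bash
sed -i 's/\.5905,/.5915,/' h.py; python3 - <<'E'
from h import *
go(base(-.022,-.148,.007),-1.45)
s=read_state();print(loc(s["ee_pos"]),s["ft_force"])
E
```

```text
shift shares [-0.09 -0.14  1.39] turn share about tool z -0.001 pos [ 0.5811 -0.0702  0.1127] yaw -1.453
[-0.02904997 -0.15240772  0.0766611 ] [0.60684461 0.02203557 0.51925817]
```

>>> step_arm --rows '[[[1,-0.09,-0.14,0.7,0],[1,0,0,0.66,0],[1,0,0,0,0],[1,0,-0.35,0,0],[1,0,-0.1,0,0],[1,0,0,0,0]]]'

```text
time: 2.95
ee_pos: [0.6142, -0.0666, 0.0551]
eef_rot: [-3.131, -0.002, -1.449]
ft_force: [-0.4, -0.9, 0.2]
width: 0.0002
```

```bash
python3 - <<'E'
from h import *
s=read_state();print(loc(s["ee_pos"]),s["ft_force"])
E
```

```text
[ 0.00427    -0.15281488  0.0190538 ] [-0.39585246 -0.91953029  0.18566908]
```

>>> step_arm --rows '[[[1,-0.08,0.52,0,0],[1,0,0,0,0],[1,0,0,0.26,0],[1,0,0,0,0]]]'

```text
time: 3.45
ee_pos: [0.5887, -0.0666, 0.044]
eef_rot: [-3.127, -0.003, -1.449]
ft_force: [0.2, 0.6, 0.2]
width: -0.0002
```

```bash
python3 - <<'E'
from h import *
s=read_state();print(loc(s["ee_pos"]),s["ft_force"])
E
```

```text
[-0.02098806 -0.14971987  0.007978  ] [0.17460204 0.63402937 0.17697473]
```

>>> step_arm --rows '[[[1,0,-0.4,0,0],[1,0,-0.1,0,0],[1,0,-0.1,0,0],[1,0,0,0,0]]]'

```text
time: 3.95
ee_pos: [0.6182, -0.0628, 0.0434]
eef_rot: [-3.13, -0.003, -1.449]
ft_force: [-2.9, 0.1, 1.5]
width: 0.0002
```

```bash
python3 - <<'E'
from h import *
s=read_state();print(loc(s["ee_pos"]),s["ft_force"])
E
```

```text
[ 0.00869212 -0.14956572  0.00739066] [-2.85095641  0.08351443  1.45600325]
```

Contact with spring force; push a bit further.

>>> step_arm --rows '[[[1,0,-0.08,0,0],[1,0,-0.08,0,0],[1,0,0,0,0]]]'

```text
time: 4.32
ee_pos: [0.6231, -0.062, 0.0431]
eef_rot: [-3.136, -0.002, -1.448]
ft_force: [-2.9, -1.0, 2.7]
width: -0.0003
```

```bash
python3 - <<'E'
from h import *
s=read_state();print(loc(s["ee_pos"]),s["ft_force"])
snap("top","t1",crop=(160,60,420,255),scale=3)
E
```

```text
[ 0.01362139 -0.14936282  0.00706818] [-2.90536984 -0.98973183  2.69604663]
```

View pics/t1.png

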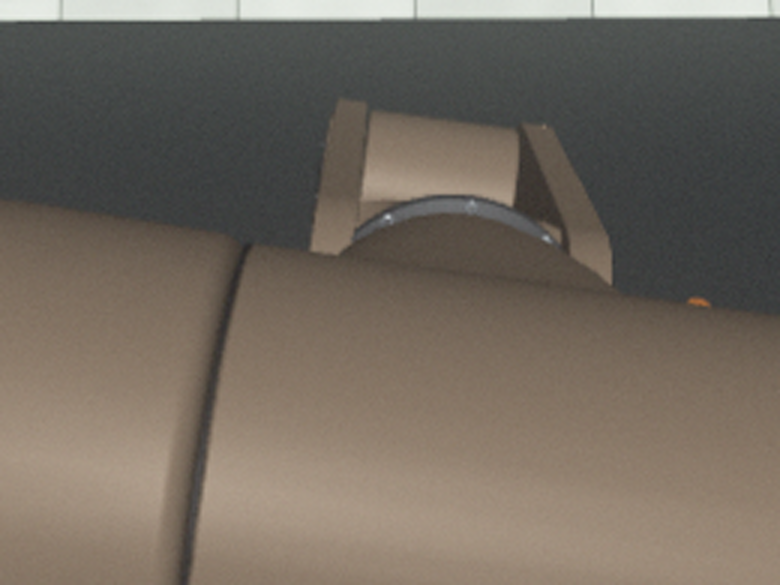

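>>> step_arm --rows '[[[1,0,-0.03,0,0],[1,0,0,0,0],[1,0,0,0,0],[1,0,0,0,0],[1,0,0,0,0],[1,0,0,0,0],[1,0,0,0,0],[1,0,0,0,0]]]'

```text
time: 5.38
ee_pos: [0.6231, -0.062, 0.043]
eef_rot: [-3.138, -0.002, -1.448]
ft_force: [-3.2, -0.5, 1.3]
width: -0.0002
```

```bash
python3 - <<'E'
from h import *
s=read_state();print(loc(s["ee_pos"]),s["ft_force"])
snap("scene","s1",crop=(160,60,420,300),scale=2.4)
E
```

```text
[ 0.01368755 -0.14931398  0.00701025] [-3.18077549 -0.54399518  1.25390892]
```

View pics/s1.png

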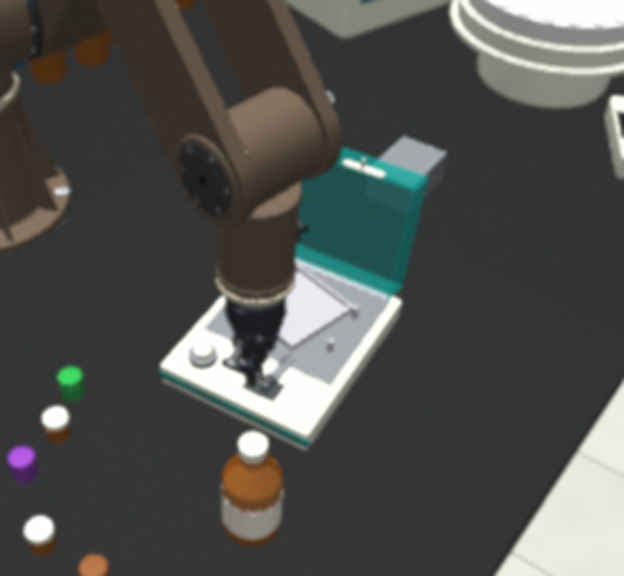

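>>> step_arm --rows '[[[1,0,0.3,-0.3,0],[1,0,0,-0.9,0],[1,0,0.3,-0.3,0],[1,-0.7,0.7,0,0],[1,-0.7,0.7,0,0],[1,-0.7,0.6,0,0],[1,0,0,0,0]]]'

```text
time: 6.3
ee_pos: [0.476, 0.0276, 0.1252]
eef_rot: [-3.128, -0.003, -1.45]
ft_force: [0.3, -0.5, -0.8]
width: -0.0001
```

```bash
python3 - <<'E'
from h import *
s=read_state();print(loc(s["ee_pos"]),s["ft_force"]); go(base(-.117,-.035,.005),-1.45)
E
```

```text
[-0.12153655 -0.04263163  0.08923081] [ 0.29199711 -0.50928966 -0.78718162]
shift shares [-0.16 -0.07  1.69] turn share about tool z -0.0 pos [0.476  0.0276 0.1252] yaw -1.45
```

>>> step_arm --rows '[[[1,-0.15,-0.07,0.7,0],[1,0,0,0.7,0],[1,0,0,0,0],[1,0,0,0.25,0],[1,0,0,0,0]]]'

```text
time: 6.92
ee_pos: [0.4842, 0.0347, 0.0464]
eef_rot: [-3.116, -0.004, -1.45]
ft_force: [1.2, 0.2, -0.5]
width: 0.0001
```

```bash
python3 - <<'E'
from h import *
s=read_state();print(loc(s["ee_pos"]),s["ft_force"]); go(base(-.117,-.035,.005),-1.45)
E
```

```text
[-0.11251797 -0.03653669  0.01040752] [ 1.19399518  0.19473194 -0.45427551]
shift shares [-0.03  0.09  0.11] turn share about tool z -0.0 pos [0.4842 0.0347 0.0464] yaw -1.45
```

>>> step_arm --rows '[[[1,0,0,0.1,0],[1,0,-0.15,0.02,0],[1,0,-0.15,0,0],[1,0,-0.15,0,0],[1,0,-0.15,0,0],[1,0,0,0,0]]]'

```text
time: 7.68
ee_pos: [0.5141, 0.0379, 0.0417]
eef_rot: [-3.12, -0.004, -1.45]
ft_force: [-1.1, -0.0, 0.9]
width: 0.0001
```

```bash
python3 - <<'E'
from h import *
s=read_state();print(loc(s["ee_pos"]),s["ft_force"])
E
```

```text
[-0.08244003 -0.03702053  0.00567847] [-1.13883887 -0.03250563  0.90269929]
```

>>> step_arm --rows '[[[1,0,-0.1,0,0],[1,0,-0.06,0,0],[1,0,-0.06,0,0],[1,0,0,0,0]]]'

```text
time: 8.18
ee_pos: [0.5197, 0.0383, 0.0409]
eef_rot: [-3.133, -0.004, -1.45]
ft_force: [-1.4, -0.9, 1.2]
width: 0.0001
```

```bash
python3 - <<'E'
from h import *
s=read_state();print(loc(s["ee_pos"]),s["ft_force"])
E
```

```text
[-0.07687267 -0.03725339  0.00485096] [-1.41046484 -0.9352142   1.20747984]
```

>>> step_arm --rows '[[[1,0,-0.1,0,0],[1,0,-0.1,0,0],[1,0,0,0,0]]]'

```text
time: 8.55
ee_pos: [0.524, 0.0386, 0.0399]
eef_rot: [3.137, -0.004, -1.449]
ft_force: [0.5, -0.4, 0.2]
width: -0.0001
```

```bash
python3 - <<'E'
from h import *
s=read_state();print(loc(s["ee_pos"]),s["ft_force"])
E
```

```text
[-0.07257904 -0.03750961  0.00394011] [ 0.4652806  -0.37664819  0.22416204]
```

>>> step_arm --rows '[[[1,0,-0.12,-0.03,0],[1,0,-0.12,0,0],[1,0,0,0,0]]]'

```text
time: 8.93
ee_pos: [0.5257, 0.0383, 0.0392]
eef_rot: [3.116, -0.004, -1.448]
ft_force: [0.4, 0.1, 0.5]
width: 0.0001
```

```bash
python3 - <<'E'
from h import *
s=read_state();print(loc(s["ee_pos"]),s["ft_force"])
snap("wrist","w2",scale=1.5)
E
```

```text
[-0.07095442 -0.03806157  0.00318869] [0.40209193 0.06622126 0.48607515]
```

View pics/w2.png

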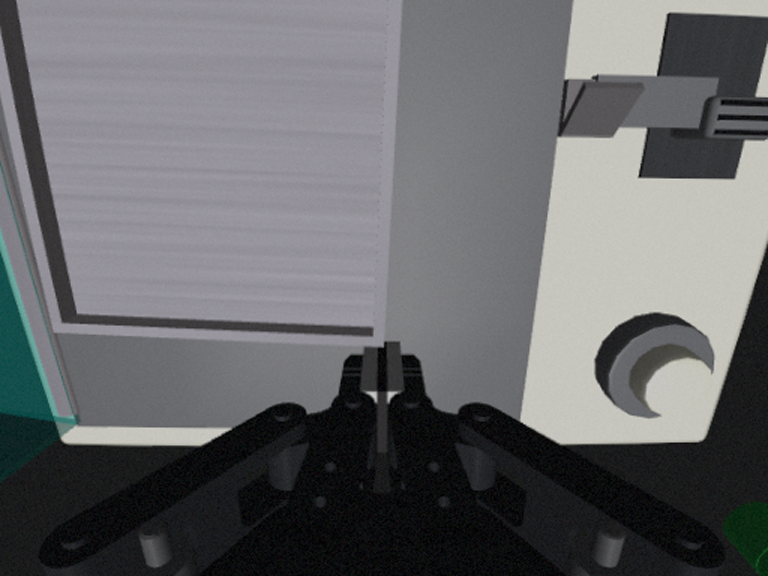

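```bash
python3 - <<'E'
from h import *
c=load("w2")
for n,z,uv in [("NL",.048,(55,331)),("NR",.048,(384,346)),("R2",.048,(401,0)),("baseNR",.036,(703,443)),("baseNL",.036,(62,443))]:
    w=unproj(c,np.array(uv)/1.5,z)[0]; print(n,w.round(4),loc(w).round(4))
E
```

```text
NL [0.5291 0.1565 0.048 ] [-0.0532  0.0789  0.012 ]
NR [0.538  0.0386 0.048 ] [-0.0587 -0.0392  0.012 ]
R2 [0.6441 0.0472 0.048 ] [ 0.0477 -0.0434  0.012 ]
baseNR [ 0.5002 -0.1083  0.036 ] [-0.1139 -0.1805  0.    ]
baseNL [0.4664 0.1719 0.036 ] [-0.1136  0.1018  0.    ]
```

>>> step_arm --rows '[[[1,0.15,-0.12,-0.03,0],[1,0.15,-0.15,-0.02,0],[1,0.1,-0.15,0,0],[1,0,0,0,0]]]'

```text
time: 9.48
ee_pos: [0.5325, 0.0206, 0.0385]
eef_rot: [3.082, 0.001, -1.447]
ft_force: [-0.6, -0.5, 1.5]
width: 0.0004
```

```bash
python3 - <<'E'
from h import *
s=read_state();print(loc(s["ee_pos"]),s["ft_force"],s["eef_rot"])
E
```

```text
[-0.0663368  -0.05636907  0.00253461] [-0.62826023 -0.45326593  1.48759286] [ 3.08188902e+00  1.19479254e-03 -1.44662704e+00]
```

>>> step_arm --rows '[[[1,0,0.4,0,0],[1,0,0.3,-0.8,0],[1,0,0.3,-0.8,0],[1,0,0,-0.6,0],[1,0,0,0,0],[1,0,0,0,0]]]'

```text
time: 10.22
ee_pos: [0.4957, 0.014, 0.1562]
eef_rot: [3.092, 0.0, -1.447]
ft_force: [0.2, -0.3, 0.2]
width: -0.0001
```

```bash
python3 - <<'E'
from h import *
s=read_state();print(loc(s["ee_pos"]),s["ft_force"],s["eef_rot"],s["q"])
c=snap("wrist","w3",scale=1.5)
E
```

```text
[-0.10365047 -0.05852892  0.12023785] [ 0.18373288 -0.32875151  0.19241116] [ 3.09247980e+00  3.10886725e-04 -1.44665830e+00] [-0.02758913  0.3901551   1.98196265 -0.00974643  0.81809499  1.4258973 ]
```

View pics/w3.png

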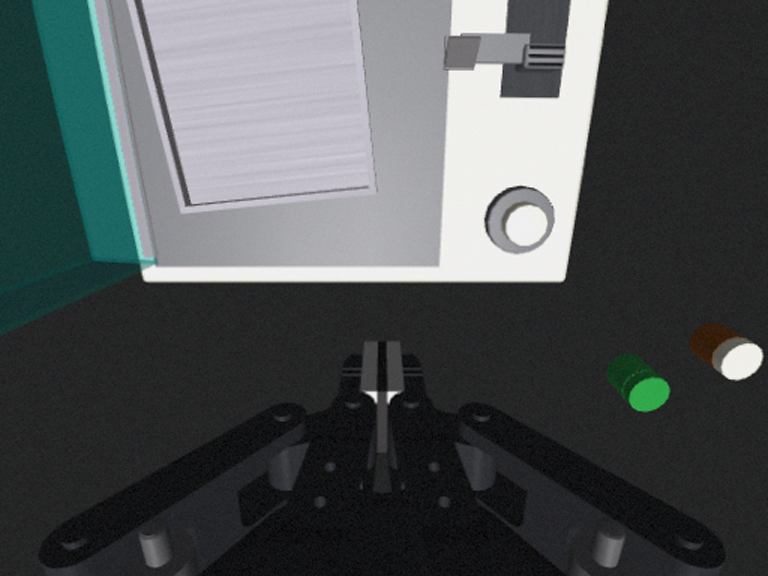

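```bash
cat >> h.py <<'E'
def meas(fn,pts):
    c=load(fn); o={}
    for n,z,uv in pts:
        w=unproj(c,np.array(uv)/1.5,z)[0]; o[n]=loc(w); print(n,w.round(4),o[n].round(4))
    return o
E
python3 - <<'E'
from h import *
meas("w3",[("NL",.048,(183,212)),("NR",.048,(376,192)),("R2",.048,(358,0)),("L2",.048,(127,0)),("baseNR",.036,(566,281)),("baseNL",.036,(143,281)),("start",.056,(525,225)),("jarB",.036,(741,360)),("whiteEdge",.036,(449,0)),("whiteEdge",.036,(439,265))])
E
```

```text
NL [0.5188 0.1379 0.048 ] [-0.0657  0.0617  0.012 ]
NR [0.5448 0.0232 0.048 ] [-0.0538 -0.0553  0.012 ]
R2 [0.6412 0.0441 0.048 ] [ 0.0444 -0.0462  0.012 ]
L2 [0.6281 0.1639 0.048 ] [0.0459 0.0743 0.012 ]
baseNR [ 0.5004 -0.111   0.036 ] [-0.114  -0.1832 -0.    ]
baseNL [0.4649 0.1729 0.036 ] [-0.115  0.103 -0.   ]
start [ 0.5379 -0.0663  0.056 ] [-0.0714 -0.1434  0.02  ]
jarB [ 0.4559 -0.2612  0.036 ] [-0.1764 -0.3269 -0.    ]
whiteEdge [ 0.6503 -0.0037  0.036 ] [ 0.0478 -0.0947 -0.    ]
whiteEdge [ 0.5009 -0.0239  0.036 ] [-0.103  -0.0967 -0.    ]
```

```bash
sed -i 's/\.5915,/.593,/' h.py; python3 - <<'E'
from h import *
go(base(-.100,.018,.05))
E
```

```text
shift shares [-1.53 -0.17  1.4 ] turn share about tool z 0.0 pos [0.4958 0.014  0.1562] yaw -1.447
```

>>> step_arm --rows '[[[1,-0.8,-0.1,0.7,0],[1,-0.75,0,0.7,0],[1,0,0,0,0],[1,0,0,0.75,0],[1,0,0,0,0]]]'

```text
time: 10.9
ee_pos: [0.4871, 0.092, 0.0437]
eef_rot: [3.092, -0.0, -1.447]
ft_force: [-0.3, -0.1, 0.0]
width: -0.0001
```

```bash
python3 - <<'E'
from h import *
s=read_state();print(loc(s["ee_pos"]),s["ft_force"],s["eef_rot"]); go(base(-.095,.018,.006))
E
```

```text
[-0.10421744  0.02011317  0.00765708] [-0.28602767 -0.12585448  0.00507502] [ 3.09183113e+00 -1.84554960e-04 -1.44722395e+00]
shift shares [ 0.04 -0.19  0.02] turn share about tool z 0.0 pos [0.4871 0.092  0.0437] yaw -1.447
```

>>> step_arm --rows '[[[1,0,-0.2,0,0],[1,0,-0.2,0,0],[1,0,-0.15,0,0],[1,0,0,0,0]]]'

```text
time: 11.4
ee_pos: [0.5174, 0.0949, 0.0454]
eef_rot: [3.092, 0.0, -1.449]
ft_force: [-6.6, 2.3, -0.9]
width: -0.0
```

```bash
python3 - <<'E'
from h import *
s=read_state();print(loc(s["ee_pos"]),s["ft_force"],s["eef_rot"])
E
```

```text
[-0.07381676  0.0193586   0.00944306] [-6.55645141  2.29810906 -0.9052381 ] [ 3.09241759e+00  1.04395669e-04 -1.44866612e+00]
```

>>> step_arm --rows '[[[1,0,-0.08,0,0],[1,0,0,0,0]]]'

```text
time: 11.65
ee_pos: [0.5173, 0.0954, 0.0453]
eef_rot: [3.084, 0.001, -1.449]
ft_force: [-2.6, 0.6, 0.6]
width: -0.0002
```

```bash
python3 - <<'E'
from h import *
s=read_state();print(loc(s["ee_pos"]),s["ft_force"],s["eef_rot"])
E
```

```text
[-0.07387319  0.01982714  0.00933272] [-2.58680376  0.59711736  0.60401739] [ 3.08363159e+00  7.37280448e-04 -1.44899216e+00]
```

>>> step_arm --rows '[[[1,0,0.5,0,0],[1,0,0.3,-0.8,0],[1,0,0,-0.8,0],[1,0,0,-0.8,0],[1,0,-0.7,0,0],[1,0,0,0,0]]]'

```text
time: 12.4
ee_pos: [0.5231, 0.0955, 0.1738]
eef_rot: [3.091, 0.001, -1.45]
ft_force: [0.6, 0.8, -1.0]
width: -0.0001
```

```bash
python3 - <<'E'
from h import *
s=read_state();print(loc(s["ee_pos"]),s["ft_force"],s["eef_rot"])
c=snap("wrist","w4",scale=1.5)
E
```

```text
[-0.06810074  0.01926785  0.13781428] [ 0.59599831  0.75034016 -1.04810237] [ 3.09051584e+00  7.66251838e-04 -1.44952225e+00]
```

View pics/w4.png

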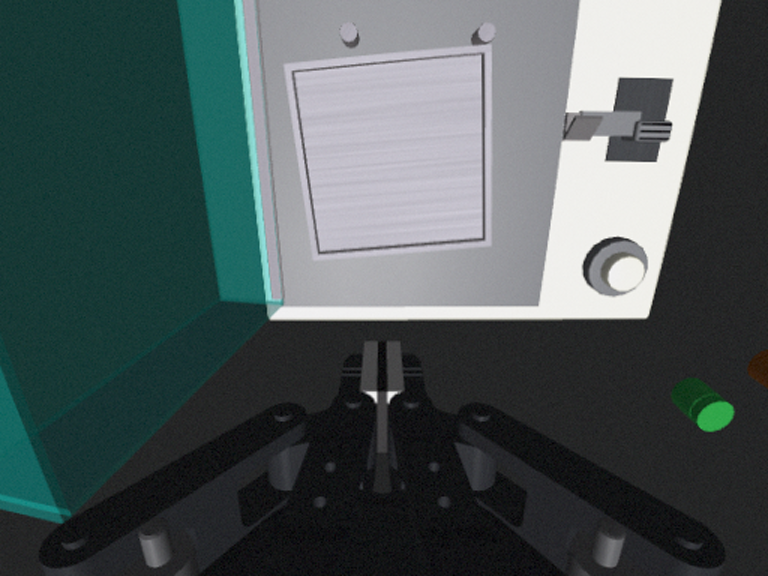

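```bash
python3 - <<'E'
from h import *
o=meas("w4",[("FL",.048,(284,65)),("FR",.048,(492,45)),("NR",.048,(491,244)),("NL",.048,(315,260)),("baseNR",.036,(650,320)),("baseNL",.036,(267,321)),("pegP",.056,(347,27)),("pegS",.056,(485,27)),("pegPbase",.036,(351,45)),("pegSbase",.036,(482,42))])
print("c",np.mean([o[k] for k in("FL","FR","NR","NL")],0))
for a,b in(("NL","FL"),("NR","FR")): d=o[b]-o[a]; print(np.arctan2(d[1],d[0]))
for a,b in(("NR","NL"),("FR","FL")): d=o[b]-o[a]; print(-np.arctan2(d[0],d[1]))
E
```

```text
FL [0.6353 0.1657 0.048 ] [0.0518 0.0754 0.012 ]
FR [0.66   0.0487 0.048 ] [ 0.0622 -0.0437  0.012 ]
NR [0.5449 0.0248 0.048 ] [-0.055  -0.0535  0.012 ]
NL [0.5196 0.14   0.048 ] [-0.0662  0.0638  0.012 ]
baseNR [ 0.499  -0.1115  0.036 ] [-0.117  -0.1833 -0.    ]
baseNL [0.4636 0.1741 0.036 ] [-0.1176  0.1045 -0.    ]
pegP [0.6573 0.1306 0.056 ] [0.0693 0.0379 0.02  ]
pegS [0.6666 0.056  0.056 ] [ 0.0696 -0.0372  0.02  ]
pegPbase [0.652  0.1293 0.036 ] [ 0.0639  0.0373 -0.    ]
pegSbase [0.6632 0.0524 0.036 ] [ 0.0658 -0.0405 -0.    ]
c [-0.00179037  0.01048425  0.012     ]
0.09766619895592835
0.08372950704307339
0.09533053333585423
0.08720976566645093
```

```bash
python3 - <<'E'
from h import *
go(base(-.1,.033,.009))
E
```

```text
shift shares [-0.27  0.47  2.6 ] turn share about tool z 0.0 pos [0.5216 0.0954 0.1737] yaw -1.45
```

>>> step_arm --rows '[[[1,-0.27,0.5,0,0],[1,0,0,0.9,0],[1,0,0,0.9,0],[1,0,0,0.8,0],[1,0,0,0,0]]]'

```text
time: 13.08
ee_pos: [0.4859, 0.1049, 0.0439]
eef_rot: [3.09, 0.001, -1.45]
ft_force: [-0.5, 0.8, -0.2]
width: -0.0
```

```bash
python3 - <<'E'
from h import *
s=read_state();print(loc(s["ee_pos"]),s["ft_force"],s["eef_rot"])
E
```

```text
[-0.10383857  0.03303714  0.00788341] [-0.51608959  0.82021828 -0.16209264] [ 3.08960342e+00  7.60896429e-04 -1.44974724e+00]
```

>>> step_arm --rows '[[[1,0,-0.25,0,0],[1,0,-0.25,0,0],[1,0,-0.2,0,0],[1,0,0,0,0]]]'

```text
time: 13.58
ee_pos: [0.518, 0.1098, 0.0455]
eef_rot: [3.08, 0.002, -1.45]
ft_force: [-0.5, -1.1, -1.0]
width: 0.0
```

```bash
python3 - <<'E'
from h import *
s=read_state();print(loc(s["ee_pos"]),s["ft_force"],s["eef_rot"])
E
```

```text
[-0.07138793  0.0341135   0.00954512] [-0.46364199 -1.06332616 -1.01564322] [ 3.07980651e+00  1.85206076e-03 -1.45031159e+00]
```

>>> step_arm --rows '[[[1,0,-0.15,0,0],[1,0,0,0,0]]]'

```text
time: 13.82
ee_pos: [0.5201, 0.1111, 0.0462]
eef_rot: [3.068, 0.003, -1.45]
ft_force: [-2.3, 0.4, 0.3]
width: 0.0005
```

```bash
python3 - <<'E'
from h import *
s=read_state();print(loc(s["ee_pos"]),s["ft_force"],s["eef_rot"])
E
```

```text
[-0.06919989  0.03505911  0.01019234] [-2.28761003  0.43596101  0.29890102] [ 3.06801205e+00  2.61721884e-03 -1.45049972e+00]
```

>>> step_arm --rows '[[[1,0,-0.12,0,0],[1,0,0,0,0],[1,0,0.5,0,0],[1,0,0.3,-0.8,0],[1,0,0,-0.8,0],[1,0,0,-0.8,0],[1,0,-0.7,0,0],[1,0,0,0,0]]]'

```text
time: 14.82
ee_pos: [0.5345, 0.1133, 0.1794]
eef_rot: [3.072, 0.004, -1.451]
ft_force: [-0.3, -0.2, -0.9]
width: -0.0
```

```bash
python3 - <<'E'
from h import *
s=read_state();print(loc(s["ee_pos"]),s["ft_force"],s["eef_rot"])
c=snap("wrist","w5",scale=1.5)
# automatic tray outline: fit rect model to edge gradient, seeded
from scipy.optimize import minimize
g=cv2.GaussianBlur(cv2.cvtColor(c["color"],cv2.COLOR_RGB2GRAY),(0,0),1.2).astype(float)
gm=np.hypot(cv2.Sobel(g,-1,1,0),cv2.Sobel(g,-1,0,1))
gm[215:]=0
t=np.linspace(-.055,.055,60)
def pts(p,h):
    e=np.concatenate([np.c_[t,t*0+h],np.c_[t,t*0-h],np.c_[t*0+h,t],np.c_[t*0-h,t]])
    a=p[2]; q=e@np.array([[np.cos(a),np.sin(a)],[-np.sin(a),np.cos(a)]])+p[:2]
    return np.array([base(x,y,.012) for x,y in q])
def cost(p):
    s=0
    for h in(.060,.056):
        uv=proj(c,pts(p,h)).astype(np.float32)
        s-=cv2.remap(gm.astype(np.float32),uv[:,0],uv[:,1],cv2.INTER_LINEAR).mean()
    return s
best=min((minimize(cost,[x,y,a],method="Nelder-Mead",options=dict(initial_simplex=[[x,y,a],[x+.003,y,a],[x,y+.003,a],[x,y,a+.03]])) for x in(-.003,.002) for y in(.005,.01,.015) for a in(-.05,0,.05,.1)),key=lambda r:r.fun)
print(best.x,best.fun)
E
```

```text
[-0.05459275  0.03554204  0.14337034] [-0.3052412  -0.24634741 -0.87989376] [ 3.07239829  0.00374017 -1.45072256]
[0.00659885 0.01277611 0.00560443] -213.5458984375
```

View pics/w5.png

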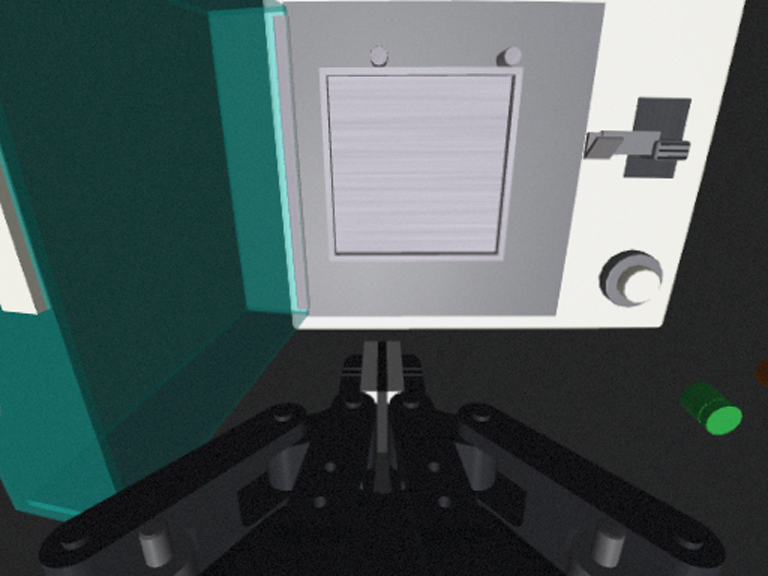

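```bash
python3 - <<'E'
from h import *
meas("w5",[("pegP",.056,(378,50)),("pegS",.056,(513,50)),("NL",.048,(331,260)),("NR",.048,(502,260)),("FL",.048,(320,68)),("FR",.048,(522,68))])
go([.50,-.36,.22],-1.45)
E
```

```text
pegP [0.6578 0.1303 0.056 ] [0.0699 0.0376 0.02  ]
pegS [0.6673 0.0553 0.056 ] [ 0.0702 -0.0381  0.02  ]
NL [0.5281 0.1477 0.048 ] [-0.0568  0.0704  0.012 ]
NR [0.5424 0.0311 0.048 ] [-0.0567 -0.047   0.012 ]
FL [0.6456 0.1632 0.048 ] [0.0617 0.0716 0.012 ]
FR [0.6601 0.0458 0.048 ] [ 0.062  -0.0466  0.012 ]
shift shares [ 9.31  1.85 -0.72] turn share about tool z -0.0 pos [0.5332 0.1132 0.1794] yaw -1.451
```

>>> step_arm --rows '[[[0,0.93,0.19,-0.1,0],[0,0.93,0.19,-0.1,0],[0,0.93,0.19,-0.1,0],[0,0.93,0.19,-0.1,0],[0,0.93,0.19,-0.1,0],[0,0.93,0.19,-0.1,0],[0,0.93,0.19,0,0],[0,0.93,0.19,0,0],[0,0.93,0.19,0,0],[0,0.93,0.19,0,0],[0,0,0,0,0]]]'

```text
time: 16.25
ee_pos: [0.4927, -0.3734, 0.2202]
eef_rot: [3.072, 0.003, -1.448]
ft_force: [0.5, 1.1, -0.4]
width: 0.0851
```

```bash
python3 - <<'E'
from h import *
s=read_state();print(s["ee_pos"],s["eef_rot"])
c=snap("wrist","w6",scale=1.5)
E
```

```text
[ 0.49269483 -0.37336202  0.22017807] [ 3.07228305e+00  3.06284083e-03 -1.44849471e+00]
```

View pics/w6.png

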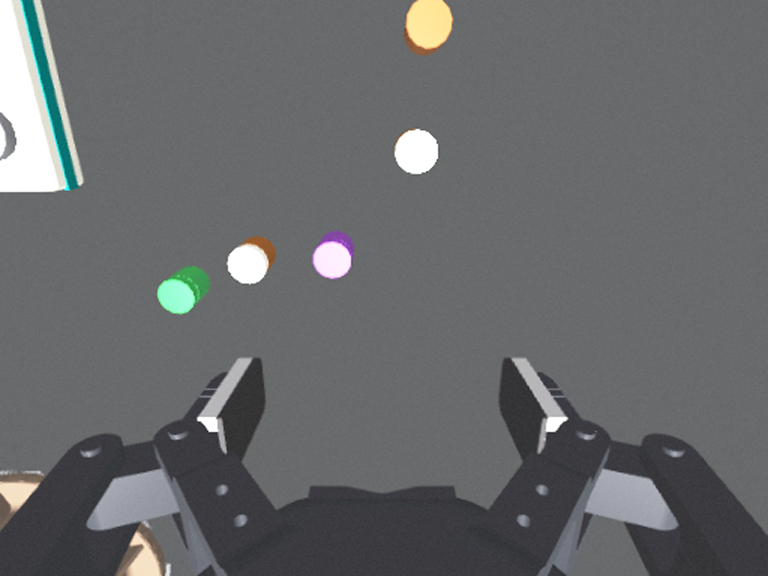

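```bash
cat >> h.py <<'E'
def caps(c,z=.036,lim=None):
    im=c["color"].astype(int); m=((im.min(2)>215)).astype(np.uint8); m[235:]=0
    n,_,st,ce=cv2.connectedComponentsWithStats(m)
    for i in range(1,n):
        if 100<st[i,4]<6000: print(st[i],ce[i].round(1),unproj(c,ce[i],z)[0].round(4))
E
python3 - <<'E'
from h import *
c=load("w6"); caps(c); 
for uv in [(429,22),(332,260),(181,297)]: print(unproj(c,np.array(uv)/1.5,.036).round(4))
go([.562,-.388,.10],-1.45)
E
```

```text
[   0    0   44  128 2854] [14.3 76.7] [ 0.5534 -0.0951  0.036 ]
[263  86  29  30 674] [277.4 100.7] [ 0.5611 -0.3906  0.036 ]
[210 162  24  23 427] [221.2 172.8] [ 0.4684 -0.3349  0.036 ]
[152 164  27  25 537] [164.6 175.9] [ 0.4557 -0.2652  0.036 ]
[[ 0.6456 -0.3867  0.036 ]]
[[ 0.4677 -0.3351  0.036 ]]
[[ 0.4184 -0.2084  0.036 ]]
shift shares [ 0.5 -1.5  2.3] turn share about tool z 0.001 pos [ 0.4927 -0.3717  0.2201] yaw -1.448
```

>>> step_arm --rows '[[[0,0.3,-0.75,0,0],[0,0.22,-0.75,0.5,0],[0,0,0,0.8,0],[0,0,0,0.8,0],[0,0,0,0,0]]]'

```text
time: 16.92
ee_pos: [0.5651, -0.3834, 0.1095]
eef_rot: [3.072, 0.005, -1.445]
ft_force: [-0.4, -0.9, -0.7]
width: 0.0857
```

```bash
python3 - <<'E'
from h import *
go([.5595,-.389,.013],-1.45); s=read_state(); print(s["eef_rot"])
c=snap("wrist","w7"); caps(c)
E
```

```text
shift shares [ 0.11 -0.01  1.93] turn share about tool z 0.002 pos [ 0.5651 -0.3834  0.1095] yaw -1.445
[ 3.07189966  0.00541564 -1.44509551]
[ 244  178   38   38 1120] [262.6 196.8] [ 0.5627 -0.3905  0.036 ]
```

>>> step_arm --rows '[[[0,0.13,-0.04,0,0],[0,0,0,0.8,0],[0,0,0,0.8,0],[0,0,0,0.3,0],[0,0,0,0,0]]]'

```text
time: 17.6
ee_pos: [0.5695, -0.3957, 0.0256]
eef_rot: [3.085, -0.007, -1.445]
ft_force: [1.1, 0.7, 0.4]
width: 0.0856
```

```bash
python3 - <<'E'
from h import *
go([.5605,-.390,.013],-1.45); s=read_state(); print(s["ft_force"])
E
```

```text
shift shares [-0.14  0.15  0.26] turn share about tool z 0.002 pos [ 0.5695 -0.3957  0.0256] yaw -1.445
[1.07232593 0.70052894 0.37426501]
```

>>> step_arm --rows '[[[0,-0.12,0.2,0,0],[0,0,0,0.27,0],[0,0,0,0,0]]]'

```text
time: 17.98
ee_pos: [0.559, -0.3922, 0.0157]
eef_rot: [3.089, -0.01, -1.444]
ft_force: [0.0, 0.1, 0.2]
width: 0.0856
```

```bash
python3 - <<'E'
from h import *
go([.5605,-.390,.013],-1.45); s=read_state(); print(s["ft_force"],s["eef_rot"])
E
```

```text
shift shares [-0.04 -0.04  0.05] turn share about tool z 0.002 pos [ 0.559  -0.3922  0.0157] yaw -1.444
[0.00153846 0.14719192 0.23942624] [ 3.08854728 -0.0103195  -1.44449671]
```

Close on the jar.

>>> step_arm --rows '[[[0,-0.04,-0.03,0,0],[1,0,0,0,0],[1,0,0,0,0],[1,0,0,0,0],[1,0,0,0,0],[1,0,0,0,0],[1,0,0,0,0]]]' --grip_force 25

```text
time: 18.85
ee_pos: [0.5611, -0.3901, 0.0164]
eef_rot: [3.089, -0.011, -1.444]
ft_force: [0.3, 1.6, 0.5]
width: 0.0311
```

```bash
python3 - <<'E'
from h import *
s=read_state(); print(s["ee_pos"],s["width"],s["ft_force"]); 
t=base(-.027,.010,.2); print(t); go(t)
E
```

```text
[ 0.56106002 -0.39007719  0.01636462] 0.0311417174550356 [0.29126257 1.64498322 0.45905508]
[0.56499036 0.09126785 0.236     ]
shift shares [-9.49 -1.06 -4.56] turn share about tool z 0.0 pos [ 0.5611 -0.3901  0.0164] yaw -1.444
```

>>> step_arm --rows '[[[1,0,0,-0.9,0],[1,0,0,-0.9,0],[1,0,0,-0.9,0],[1,0,0,-0.9,0],[1,-0.9,0,0,0],[1,-0.9,0,0,0],[1,-0.9,0,0,0],[1,-0.9,0,0,0],[1,-0.9,0,0,0],[1,-0.9,0,0,0],[1,-0.9,0,0,0],[1,-0.9,0,0,0]]]'

```text
time: 20.35
ee_pos: [0.5241, -0.0228, 0.1971]
eef_rot: [3.092, -0.012, -1.45]
ft_force: [0.4, 0.2, -1.1]
width: 0.0312
```

```bash
python3 - <<'E'
from h import *
s=read_state(); print(loc(s["ee_pos"]),s["eef_rot"],s["width"]); 
go(base(.028,.011,.08),-1.45)
E
```

```text
[-0.0813433  -0.09833306  0.16111875] [ 3.09190189 -0.01223765 -1.44950592] 0.03117792561921377
shift shares [-2.21 -2.26  1.48] turn share about tool z 0.0 pos [ 0.5241 -0.0228  0.1971] yaw -1.45
```

>>> step_arm --rows '[[[1,-0.75,-0.75,0,0],[1,-0.75,-0.75,0,0],[1,-0.7,-0.75,0,0],[1,0,0,0.8,0],[1,0,0,0.65,0],[1,0,0,0,0]]]'

```text
time: 21.1
ee_pos: [0.6215, 0.1069, 0.1164]
eef_rot: [3.094, -0.012, -1.445]
ft_force: [0.1, -0.6, -0.3]
width: 0.0308
```

```bash
python3 - <<'E'
from h import *
s=read_state(); print(loc(s["ee_pos"]),s["eef_rot"],s["width"],s["ft_force"]); 
go(base(.028,.011,.024),-1.45)
E
```

```text
[0.03096357 0.01866941 0.08041348] [ 3.09448495 -0.01228129 -1.44517181] 0.03083049738809067 [ 0.08881807 -0.59037494 -0.2861678 ]
shift shares [0.14 0.01 1.13] turn share about tool z 0.002 pos [0.6215 0.1069 0.1164] yaw -1.445
```

>>> step_arm --rows '[[[1,0.14,0,0.5,0],[1,0,0,0.5,0],[1,0,0,0,0],[1,0,0,0.06,0],[1,0,0,0,0]]]'

```text
time: 21.72
ee_pos: [0.6239, 0.0986, 0.0695]
eef_rot: [3.102, -0.012, -1.446]
ft_force: [-0.1, 0.3, -0.8]
width: 0.0311
```

```bash
python3 - <<'E'
from h import *
s=read_state(); print(loc(s["ee_pos"]),s["eef_rot"],s["width"],s["ft_force"]); 
go(base(.028,.011,.021),-1.45)
E
```

```text
[0.03236254 0.01014318 0.03349874] [ 3.10194792 -0.0124937  -1.44603466] 0.031078751893943008 [-0.05949479  0.34837313 -0.80605141]
shift shares [-0.02  0.08  0.25] turn share about tool z 0.001 pos [0.6239 0.0986 0.0695] yaw -1.446
```

>>> step_arm --rows '[[[1,0,0.12,0.1,0],[1,0,0,0.12,0],[1,0,0,0,0]]]'

```text
time: 22.1
ee_pos: [0.6177, 0.0977, 0.0595]
eef_rot: [3.104, -0.013, -1.446]
ft_force: [0.2, -0.1, -0.7]
width: 0.0308
```

```bash
python3 - <<'E'
from h import *
s=read_state(); print(loc(s["ee_pos"]),s["eef_rot"],s["width"],s["ft_force"]); 
E
```

```text
[0.02612832 0.01002378 0.02352736] [ 3.10384848 -0.01252059 -1.44597066] 0.030841832271566977 [ 0.22604965 -0.10946978 -0.72001673]
```

>>> step_arm --rows '[[[1,0,0,0.06,0],[1,0,0,0.02,0],[1,0,0,0,0]]]'

```text
time: 22.48
ee_pos: [0.6182, 0.0977, 0.0564]
eef_rot: [3.105, -0.013, -1.446]
ft_force: [-1.3, -0.5, 1.1]
width: 0.0311
```

```bash
python3 - <<'E'
from h import *
s=read_state(); print(loc(s["ee_pos"]),s["eef_rot"],s["width"],s["ft_force"]); 
E
```

```text
[0.02658877 0.0100007  0.02042645] [ 3.10488167 -0.01256963 -1.44585473] 0.03114142358930752 [-1.30829903 -0.50955703  1.05996184]
```

Down; release and rise.

>>> step_arm --rows '[[[0.45,0,0,0,0],[0.4,0,0,0,0],[0.35,0,0,0,0],[0.35,0,0,0,0],[0.35,0,0,-0.6,0],[0.35,0,0,-0.8,0],[0.35,0,0,-0.8,0],[0.35,0,0,-0.8,0],[0.35,0,0,0,0]]]'

```text
time: 23.6
ee_pos: [0.6233, 0.1003, 0.2096]
eef_rot: [3.103, -0.013, -1.446]
ft_force: [0.5, 0.7, -0.8]
width: 0.0555
```

```bash
python3 - <<'E'
from h import *
s=read_state(); print(loc(s["ee_pos"]),s["eef_rot"],s["width"],s["ft_force"]); 
c=snap("wrist","w8",scale=1.5); go([.45,-.2,.22])
E
```

```text
[0.03195803 0.01193587 0.1735708 ] [ 3.10304263 -0.01253504 -1.44586754] 0.05553115538626102 [ 0.5281886   0.74258341 -0.82071556]
shift shares [ 5.53  4.17 -0.  ] turn share about tool z 0.0 pos [0.6222 0.1002 0.2077] yaw -1.446
```

View pics/w8.png

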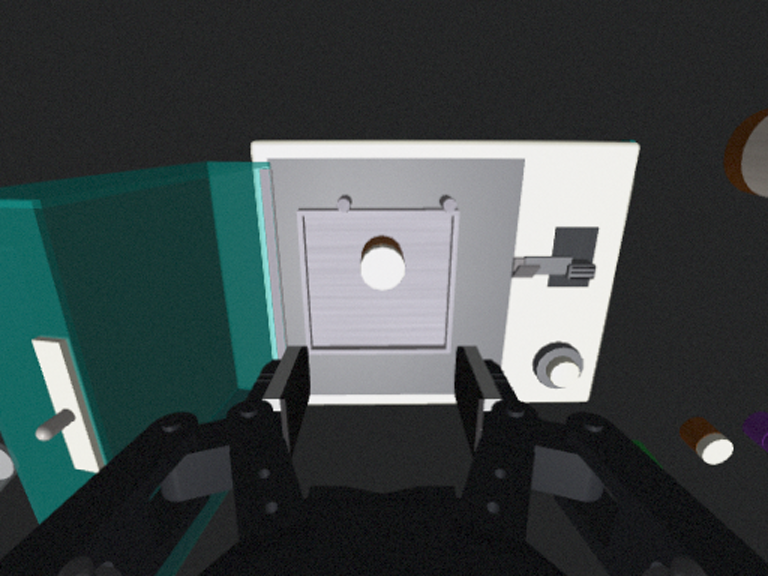

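```bash
python3 - <<'E'
from h import *
c=load("w8"); print(unproj(c,np.array((714,448))/1.5,.036)); caps(c,.076)
go([.44,-.262,.16],-1.5)
E
```

```text
[[ 0.4594867  -0.25632862  0.036     ]]
[241 165  29  29 646] [254.7 179.1] [0.6185 0.0974 0.076 ]
[ 22 228  19   7 110] [ 30.6 231.2] [0.526 0.343 0.076]
shift shares [6.72 4.47 1.22] turn share about tool z 0.017 pos [0.6222 0.1002 0.2077] yaw -1.446
```

>>> step_arm --rows '[[[0.35,0.8,0.55,0,0],[0.35,0.84,0.56,0,0],[0.35,0.84,0.56,0,0],[0.35,0.84,0.56,0,0],[0.35,0.84,0.56,0,0],[0.35,0.84,0.56,0.2,0],[0.35,0.84,0.56,0.4,0],[0.35,0.84,0.5,0.4,0],[0.35,0,0,0,0]]]'

```text
time: 24.78
ee_pos: [0.4317, -0.2677, 0.1597]
eef_rot: [3.088, -0.007, -1.443]
ft_force: [-1.3, 0.1, 0.6]
width: 0.0552
```

```bash
python3 - <<'E'
from h import *
s=read_state(); print(s["eef_rot"])
c=snap("wrist","w9"); caps(c)
go([.455,-.263,.08])
E
```

```text
[ 3.08784424 -0.00657314 -1.44340306]
[237 137  32  32 815] [252.5 152.6] [ 0.4549 -0.264   0.036 ]
shift shares [-0.02 -0.54  1.58] turn share about tool z 0.0 pos [ 0.4325 -0.2666  0.1603] yaw -1.443
```

>>> step_arm --rows '[[[0.35,-0.02,-0.54,0.5,0],[0.35,0,0,0.8,0],[0.35,0,0,0.2,0],[0.35,0,0,0,0]]]'

```text
time: 25.32
ee_pos: [0.4572, -0.2601, 0.0822]
eef_rot: [3.088, -0.006, -1.441]
ft_force: [0.5, 0.1, 0.1]
width: 0.0553
```

```bash
python3 - <<'E'
from h import *
s=read_state(); print(s["eef_rot"])
c=snap("wrist","w10"); caps(c)
go([.4545,-.264,.015])
E
```

```text
[ 3.08837753 -0.00592    -1.44080224]
[   0    0   55  128 4432] [18.  72.1] [ 0.532  -0.1001  0.036 ]
[ 237  189   43   43 1402] [258.3 210.2] [ 0.4562 -0.2637  0.036 ]
shift shares [ 0.06 -0.01  1.35] turn share about tool z 0.0 pos [ 0.4573 -0.2602  0.0826] yaw -1.441
```

>>> step_arm --rows '[[[0.35,0.06,-0.03,0,0],[0.35,0,0,0.6,0],[0.35,0,0,0.5,0],[0.35,0,0,0.15,0],[0.35,0,0,0,0]]]'

```text
time: 26.0
ee_pos: [0.4603, -0.2667, 0.0245]
eef_rot: [3.096, -0.013, -1.441]
ft_force: [0.0, -0.3, -0.1]
width: 0.0558
```

```bash
python3 - <<'E'
from h import *
s=read_state(); print(s["eef_rot"],s["ft_force"])
go([.4555,-.264,.015])
E
```

```text
[ 3.0964936  -0.01255654 -1.44098354] [ 0.03116015 -0.32754513 -0.11234176]
shift shares [-0.07  0.08  0.19] turn share about tool z 0.0 pos [ 0.4603 -0.2667  0.0245] yaw -1.441
```

>>> step_arm --rows '[[[0.35,-0.07,0.1,0.1,0],[0.35,0,0,0.12,0],[0.35,0,0,0,0],[1,0,0,0,0],[1,0,0,0,0],[1,0,0,0,0],[1,0,0,0,0],[1,0,0,0,0]]]'

```text
time: 27.0
ee_pos: [0.4554, -0.2647, 0.0154]
eef_rot: [3.099, -0.015, -1.441]
ft_force: [0.3, 1.2, -0.3]
width: 0.0314
```

```bash
python3 - <<'E'
from h import *
s=read_state(); print(s["eef_rot"],s["ft_force"],s["width"])
go(base(-.027,.010,.18))
E
```

```text
[ 3.09904868 -0.01470192 -1.44100081] [ 0.26596472  1.15623183 -0.30084422] 0.03136679182776391
shift shares [-6.72 -2.92 -4.24] turn share about tool z 0.0 pos [ 0.4554 -0.2647  0.0154] yaw -1.441
```

>>> step_arm --rows '[[[1,0,0,-0.9,0],[1,0,0,-0.9,0],[1,0,0,-0.9,0],[1,0,0,-0.9,0],[1,-0.85,-0.36,-0.3,0],[1,-0.85,-0.36,0,0],[1,-0.85,-0.36,0,0],[1,-0.85,-0.36,0,0],[1,-0.85,-0.36,0,0],[1,-0.85,-0.36,0,0],[1,-0.85,-0.36,0,0],[1,-0.8,-0.36,0,0]]]'

```text
time: 28.5
ee_pos: [0.5654, 0.1007, 0.2061]
eef_rot: [3.101, -0.015, -1.446]
ft_force: [1.1, -0.4, 0.3]
width: 0.031
```

```bash
python3 - <<'E'
from h import *
s=read_state(); print(loc(s["ee_pos"]),s["eef_rot"],s["ft_force"],s["width"])
go(base(-.027,.010,.08),-1.45)
E
```

```text
[-0.02541684  0.01932393  0.17013858] [ 3.10143841 -0.01484939 -1.44627034] [ 1.10079333 -0.44143384  0.28251402] 0.0310245819661812
shift shares [ 0.16 -0.04  1.81] turn share about tool z 0.001 pos [0.5654 0.1007 0.2061] yaw -1.446
```

>>> step_arm --rows '[[[1,0.15,0,0,0],[1,0,0,0.8,0],[1,0,0,0.8,0],[1,0,0,0.3,0],[1,0,0,0,0]]]'

```text
time: 29.12
ee_pos: [0.5637, 0.0928, 0.1098]
eef_rot: [3.103, -0.015, -1.443]
ft_force: [0.4, -0.2, -0.2]
width: 0.0308
```

```bash
python3 - <<'E'
from h import *
s=read_state(); print(loc(s["ee_pos"]),s["eef_rot"],s["ft_force"],s["width"])
go(base(-.027,.010,.0195),-1.45)
E
```

```text
[-0.02810059  0.01165832  0.07375177] [ 3.10306613 -0.01492948 -1.44264153] [ 0.44667519 -0.16611663 -0.20605665] 0.030765328793690937
shift shares [ 0.02 -0.06  1.08] turn share about tool z 0.002 pos [0.5637 0.0928 0.1098] yaw -1.443
```

>>> step_arm --rows '[[[1,0.02,-0.05,0.4,0],[1,0,0,0.4,0],[1,0,0,0.1,0],[1,0,0,0,0]]]'

```text
time: 29.62
ee_pos: [0.5685, 0.0906, 0.0692]
eef_rot: [3.11, -0.015, -1.444]
ft_force: [-0.3, -0.5, -1.1]
width: 0.0312
```

```bash
python3 - <<'E'
from h import *
s=read_state(); print(loc(s["ee_pos"]),s["eef_rot"],s["ft_force"],s["width"])
go(base(-.027,.010,.0195),-1.45)
E
```

```text
[-0.02355351  0.00892417  0.0332235 ] [ 3.11012423 -0.01513921 -1.44376166] [-0.2525689  -0.51691814 -1.0677284 ] 0.031165089718530894
shift shares [-0.03  0.06  0.28] turn share about tool z 0.002 pos [0.5685 0.0906 0.0692] yaw -1.444
```

>>> step_arm --rows '[[[1,0,0.08,0.1,0],[1,0,0,0.1,0],[1,0,0,0.06,0],[1,0,0,0,0]]]'

```text
time: 30.12
ee_pos: [0.565, 0.0899, 0.0576]
eef_rot: [3.113, -0.015, -1.444]
ft_force: [-1.1, -0.1, -0.1]
width: 0.0308
```

```bash
python3 - <<'E'
from h import *
s=read_state(); print(loc(s["ee_pos"]),s["eef_rot"],s["ft_force"],s["width"])
E
```

```text
[-0.02717212  0.00867714  0.02158957] [ 3.11279016 -0.01519728 -1.44374139] [-1.06405572 -0.10029178 -0.11003519] 0.030807841075956105
```

>>> step_arm --rows '[[[1,0,0,0.05,0],[1,0,0,0,0],[0.45,0,0,0,0],[0.4,0,0,0,0],[0.35,0,0,0,0],[0.35,0,0,0,0],[0.35,0,0,-0.6,0],[0.35,0,0,-0.8,0],[0.35,0,0,-0.8,0],[0.35,0,0,-0.8,0],[0.35,0,0,0,0]]]'

```text
time: 31.5
ee_pos: [0.569, 0.0928, 0.209]
eef_rot: [3.112, -0.015, -1.444]
ft_force: [-0.0, -0.2, -0.7]
width: 0.0552
```

```bash
python3 - <<'E'
from h import *
s=read_state(); print(loc(s["ee_pos"]),s["eef_rot"],s["width"],s["ft_force"]); 
c=snap("wrist","w11",scale=1.5); caps(c,.076)
E
```

```text
[-0.02281969  0.01105698  0.17304042] [ 3.11207737 -0.01513106 -1.44362496] 0.05522757446494194 [-0.00930782 -0.1961537  -0.65584353]
[239 112  31  32 785] [253.8 127.4] [0.6182 0.0974 0.076 ]
[   0  124   38  111 1550] [ 15.2 183.4] [0.53   0.3419 0.076 ]
[240 166  30  28 640] [254.6 179.6] [0.565  0.0897 0.076 ]
[373 203  20  17 264] [382.3 211.2] [ 0.546  -0.0549  0.076 ]
```

View pics/w11.png

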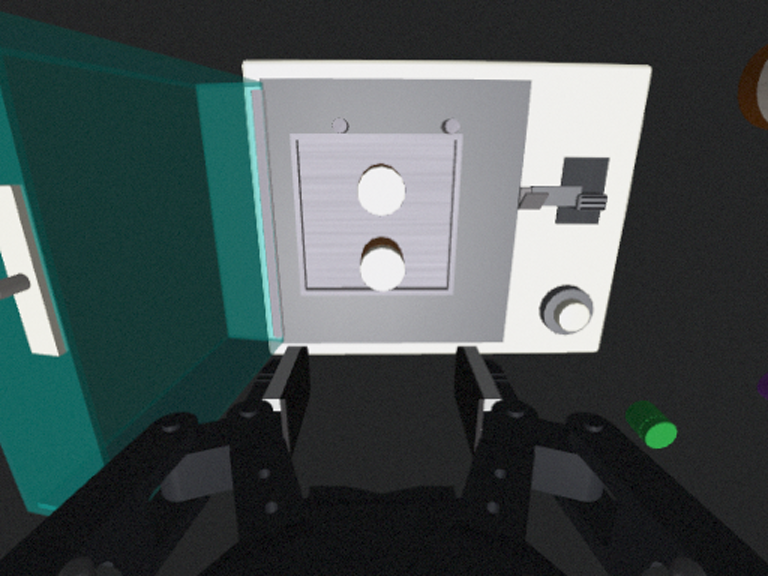

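>>> step_arm --rows '[[[1,0,0,-0.9,0],[1,0,0,-0.9,0],[1,0,0,-0.4,0],[1,-0.9,0,0,0],[1,-0.9,0,0,0],[1,-0.9,0,0,0],[1,-0.9,0,0,0],[1,-0.9,0,0,0],[1,-0.2,0,0,0],[1,0,0,0,0]]]'

```text
time: 32.8
ee_pos: [0.5365, 0.3324, 0.3021]
eef_rot: [3.09, -0.019, -1.445]
ft_force: [-0.1, -0.7, -0.4]
width: -0.0003
```

```bash
python3 - <<'E'
from h import *
s=read_state(); print(loc(s["ee_pos"]),s["eef_rot"],s["width"],s["ft_force"]); 
go(base(-.005,.235,.15),-1.45)
E
```

```text
[-0.02621864  0.25277138  0.26610105] [ 3.09028183 -0.01921687 -1.44548161] -0.00030128461772774404 [-0.09287772 -0.67823256 -0.38935543]
shift shares [ 0.31 -0.54  2.3 ] turn share about tool z 0.001 pos [0.5365 0.3324 0.3021] yaw -1.445
```

>>> step_arm --rows '[[[1,0.1,-0.55,0,0],[1,0,0,0.8,0],[1,0,0,0.8,0],[1,0,0,0.7,0],[1,0,0,0,0]]]'

```text
time: 33.42
ee_pos: [0.5604, 0.3203, 0.1814]
eef_rot: [3.088, -0.022, -1.45]
ft_force: [-1.1, -1.0, 0.4]
width: 0.0002
```

```bash
python3 - <<'E'
from h import *
s=read_state(); print(loc(s["ee_pos"]),s["eef_rot"],s["width"],s["ft_force"]); 
go(base(-.005,.186,.152),-1.45)
E
```

```text
[-0.00387315  0.23786074  0.14539694] [ 3.08817027 -0.02157082 -1.45025176] 0.00019151548258752887 [-1.1228623  -0.96512083  0.40821094]
shift shares [ 1.04  0.03 -0.11] turn share about tool z -0.0 pos [0.5604 0.3203 0.1814] yaw -1.45
```

>>> step_arm --rows '[[[1,0.5,0,-0.05,0],[1,0.5,0,-0.1,0],[1,0.4,0,-0.15,0],[1,0.4,0,-0.15,0],[1,0.4,0,-0.05,0],[1,0,0,0,0]]]'

```text
time: 34.17
ee_pos: [0.5782, 0.2046, 0.2156]
eef_rot: [3.094, -0.02, -1.453]
ft_force: [-0.6, 1.0, -0.8]
width: -0.0003
```

```bash
python3 - <<'E'
from h import *
s=read_state(); print(loc(s["ee_pos"]),s["eef_rot"],s["width"],s["ft_force"]); 
E
```

```text
[-0.00018733  0.12088986  0.17956229] [ 3.09388333 -0.02004097 -1.45305116] -0.0002623432826853174 [-0.61963482  0.97221328 -0.79171841]
```

>>> step_arm --rows '[[[1,0.4,0,0.1,0],[1,0.4,0,0.1,0],[1,0.4,0,0.12,0],[1,0.4,0,0.16,0],[1,0.4,0,0.18,0],[1,0,0,0,0]]]'

```text
time: 34.92
ee_pos: [0.5893, 0.0985, 0.1821]
eef_rot: [3.094, -0.02, -1.453]
ft_force: [-0.8, 0.8, 2.1]
width: 0.0001
```

```bash
python3 - <<'E'
from h import *
s=read_state(); print(loc(s["ee_pos"]),s["eef_rot"],s["width"],s["ft_force"]); 
E
```

```text
[-0.00195505  0.01425361  0.14611809] [ 3.09413222 -0.01951807 -1.4532369 ] 6.473407114354187e-05 [-0.83788369  0.78946754  2.05244904]
```

>>> step_arm --rows '[[[1,0.3,0,0.22,0],[1,0.3,0,0.24,0],[1,0.26,0,0.3,0],[1,0.25,0,0.33,0],[1,0,0,0,0]]]'

```text
time: 35.55
ee_pos: [0.5937, 0.0392, 0.1251]
eef_rot: [3.094, -0.019, -1.453]
ft_force: [-1.9, -0.5, 3.1]
width: -0.0001
```

```bash
python3 - <<'E'
from h import *
s=read_state(); print(loc(s["ee_pos"]),s["eef_rot"],s["width"],s["ft_force"]); 
E
```

```text
[-0.00474074 -0.04519651  0.08908707] [ 3.09411239 -0.01921171 -1.45328266] -0.00012879407379695897 [-1.88336355 -0.50846232  3.08303126]
```

>>> step_arm --rows '[[[1,0.13,0,0.3,0],[1,0.12,0,0.3,0],[1,0,0,0.1,0],[1,0,0,0,0]]]'

```text
time: 36.05
ee_pos: [0.5945, 0.0254, 0.0894]
eef_rot: [3.096, -0.02, -1.453]
ft_force: [-0.1, -0.0, 3.2]
width: 0.0
```

```bash
python3 - <<'E'
from h import *
s=read_state(); print(loc(s["ee_pos"]),s["eef_rot"],s["width"],s["ft_force"]); 
E
```

```text
[-0.00562786 -0.05891031  0.05338113] [ 3.09565341 -0.0195775  -1.45296306] 5.3220364385314135e-06 [-9.34437202e-02 -7.05803681e-04  3.16835468e+00]
```

>>> step_arm --rows '[[[1,0,0,0.08,0],[1,0,0,0.06,0],[1,0,0,0,0]]]'

```text
time: 36.42
ee_pos: [0.5949, 0.024, 0.0847]
eef_rot: [3.097, -0.022, -1.452]
ft_force: [-4.3, 2.0, 17.1]
width: 0.0002
```

```bash
python3 - <<'E'
from h import *
s=read_state(); print(loc(s["ee_pos"]),s["eef_rot"],s["width"],s["ft_force"]); 
E
```

```text
[-0.00543956 -0.0604346   0.04871919] [ 3.09711395 -0.02181009 -1.45179352] 0.00020314065534060975 [-4.31837253  1.96382618 17.05941261]
```

>>> step_arm --rows '[[[1,0,0,-0.3,0],[1,0,0,-0.9,0],[1,0,0,-0.9,0],[1,0,0,-0.9,0],[1,0,0,0,0]]]'

```text
time: 37.05
ee_pos: [0.6002, 0.0292, 0.2404]
eef_rot: [3.095, -0.021, -1.451]
ft_force: [-0.4, 0.4, -0.5]
width: -0.0
```

```bash
python3 - <<'E'
from h import *
s=read_state(); print(loc(s["ee_pos"]),s["eef_rot"],s["width"],s["ft_force"]); 
c=snap("wrist","w12",scale=1.5)
go(base(-.071,-.145,.06))
E
```

```text
[ 0.00045942 -0.05585669  0.20438211] [ 3.09532876 -0.02099827 -1.45074669] -1.6133928611218194e-05 [-0.39946322  0.41576175 -0.5310848 ]
shift shares [1.73 1.26 2.95] turn share about tool z 0.0 pos [0.5991 0.0292 0.2385] yaw -1.451
```

View pics/w12.png

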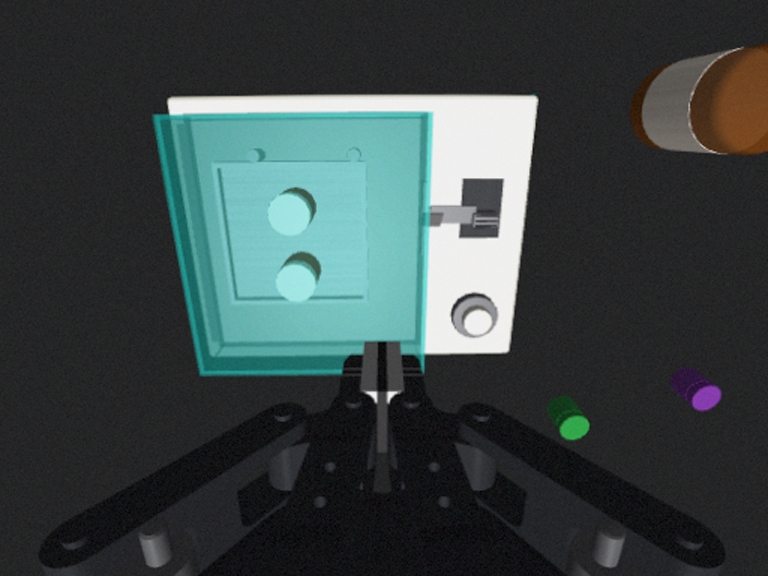

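>>> step_arm --rows '[[[1,0.87,0.63,0,0],[1,0.87,0.63,0,0],[1,0,0,0.8,0],[1,0,0,0.8,0],[1,0,0,0.8,0],[1,0,0,0,0]]]'

```text
time: 37.85
ee_pos: [0.5349, -0.0695, 0.116]
eef_rot: [3.085, -0.018, -1.45]
ft_force: [0.8, 1.1, 0.7]
width: -0.0
```

```bash
python3 - <<'E'
from h import *
s=read_state(); print(loc(s["ee_pos"]),s["eef_rot"],s["width"],s["ft_force"]); 
for f,uv in(("w1",(320,296)),("w3",(525,225)),("w8",(565,375)),("w12",(477,321))):
    c=load(f); print([loc(unproj(c,np.array(uv)/1.5,.036+h)[0]).round(4) for h in(.014,.018,.022,.026)])
go(base(-.072,-.145,.04))
E
```

```text
[-0.07624018 -0.14594279  0.08001463] [ 3.08475788 -0.01822422 -1.44958839] -2.392834321521752e-05 [0.77906935 1.08276235 0.65101436]
[array([-0.074, -0.144,  0.014]), array([-0.0726, -0.1446,  0.018 ]), array([-0.0712, -0.1453,  0.022 ]), array([-0.0697, -0.146 ,  0.026 ])]
[array([-0.0742, -0.1453,  0.014 ]), array([-0.0733, -0.1439,  0.018 ]), array([-0.0725, -0.1425,  0.022 ]), array([-0.0716, -0.141 ,  0.026 ])]
[array([-0.0773, -0.1477,  0.014 ]), array([-0.0747, -0.1455,  0.018 ]), array([-0.0721, -0.1433,  0.022 ]), array([-0.0695, -0.1412,  0.026 ])]
[array([-0.0747, -0.1451,  0.014 ]), array([-0.0727, -0.144 ,  0.018 ]), array([-0.0708, -0.1429,  0.022 ]), array([-0.0688, -0.1418,  0.026 ])]
shift shares [-0.03 -0.13  0.79] turn share about tool z 0.0 pos [ 0.5349 -0.0695  0.116 ] yaw -1.45
```

>>> step_arm --rows '[[[1,-0.03,-0.14,0.5,0],[1,0,0,0.45,0],[1,0,0,0,0],[1,0,0,0.08,0],[1,0,0,0,0]]]'

```text
time: 38.48
ee_pos: [0.5415, -0.0682, 0.068]
eef_rot: [3.088, -0.019, -1.449]
ft_force: [0.2, -0.4, -0.0]
width: -0.0
```

```bash
python3 - <<'E'
from h import *
s=read_state(); print(loc(s["ee_pos"]),s["eef_rot"],s["ft_force"]); 
E
```

```text
[-0.06954513 -0.14543696  0.03201194] [ 3.08807071 -0.01915116 -1.44894201] [ 0.22348417 -0.38975383 -0.04223431]
```

>>> step_arm --rows '[[[1,0,0.07,0.1,0],[1,0,0,0.12,0],[1,0,0,0.1,0],[1,0,0,0,0]]]'

```text
time: 38.98
ee_pos: [0.5381, -0.0691, 0.0527]
eef_rot: [3.091, -0.02, -1.449]
ft_force: [0.6, 1.3, 3.8]
width: 0.0004
```

```bash
python3 - <<'E'
from h import *
s=read_state(); print(loc(s["ee_pos"]),s["eef_rot"],s["ft_force"]); 
E
```

```text
[-0.07306406 -0.14598653  0.01666244] [ 3.09076728 -0.01979156 -1.449069  ] [0.56356166 1.32745925 3.82640025]
```

>>> step_arm --rows '[[[1,0,0,0.06,0],[1,0,0,0.05,0],[1,0,0,0,0]]]'

```text
time: 39.35
ee_pos: [0.5382, -0.0691, 0.0521]
eef_rot: [3.092, -0.02, -1.449]
ft_force: [-4.0, 1.3, 9.2]
width: -0.0004
```

```bash
python3 - <<'E'
from h import *
s=read_state(); print(loc(s["ee_pos"]),s["eef_rot"],s["ft_force"]); 
E
```

```text
[-0.07295816 -0.14598869  0.01613611] [ 3.09227286 -0.02043166 -1.44917099] [-3.98380938  1.30045135  9.17800217]
```

>>> step_arm --rows '[[[1,0,0,-0.4,0],[1,0,0,-0.9,0],[1,0,0,-0.9,0],[1,0,0,-0.9,0],[1,0,0.4,-0.3,0],[1,0,0,0,0]]]'

```text
time: 40.1
ee_pos: [0.5253, -0.0671, 0.2281]
eef_rot: [3.09, -0.02, -1.449]
ft_force: [0.8, 0.7, -0.4]
width: -0.0001
```

```bash
python3 - <<'E'
from h import *
s=read_state(); print(loc(s["ee_pos"]),s["eef_rot"],s["width"],s["ft_force"]); 
a=snap("wrist","w13",scale=1.5); b=snap("scene","s2",crop=(160,60,420,300),scale=2.4)
cv2.imwrite("pics/both.png",np.hstack([cv2.resize(cv2.imread("pics/w13.png"),(400,300)),cv2.resize(cv2.imread("pics/s2.png"),(400,300))]))
E
```

```text
[-0.08548298 -0.14242571  0.19208467] [ 3.09028833 -0.02029018 -1.44892628] -5.321896924109383e-05 [ 0.83518365  0.72964734 -0.43364571]
```

View pics/both.png

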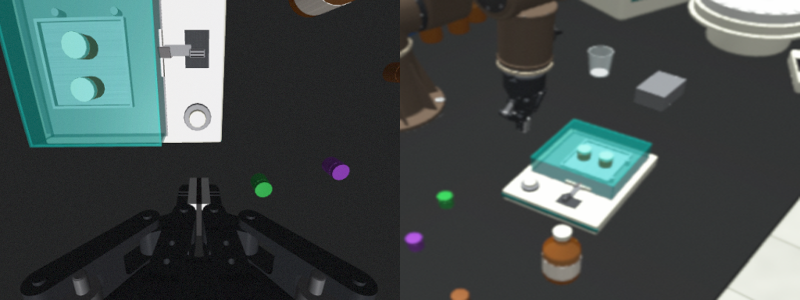

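The pictures show the hood shut, both jars upright in the square tray, the latch tab home, the button up, and the bottle, box and beaker where they started. No white-capped jar is left on the bench.

```bash
python3 - <<'E'
from h import *
print(order.job_done())
E
```

```text
the job is handed in; nothing more can be done
None
```

The job is handed in at about 40 s of the 210 s allowed; the hand-in gives no verdict.

- **Hood:** I slid the latch to its end and the hood sprang open.
- **Tray:** I turned it square against both pegs. Friction at the finger let the tray slide along the pegs, and my second push over-rotated it by about 0.09 rad. I corrected that by pushing the near edge between the pegs.
- **Jars:** I stood both in the tray. Only two white-capped jars were on the bench. I left the green, purple and brown look-alikes alone.
- **Closing:** I pressed the hood down until it met a hard stop at 17 N, then pressed the start button to its stop at about 9 N.

**Last measurements**
- **Tray angle:** about 0.006 rad off square, measured before the jars went in. It still looked square in later pictures.
- **Tray position:** about 10 mm off in y. In x the raw reading was +6.6 mm; allowing for the camera bias below, I take the true value to be near 0.
- **Jars:** about 27 mm either side of the tray's middle along x.

The final pictures show the hood shut, the latch tab home, the button up, both jars upright, and the bottle, box and beaker where they were at the start. The gripper is clear of everything.

**Disagreements**
- The top and wrist cameras differed by up to 5 mm on the chamber's x position, so I relied on the pegs and contact forces instead.
- The tool picked up a tilt of up to 0.07 rad while pushing, which had no visible effect.

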